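# Put the dusted toys back on their display plinths

### The job

The toy cabinet has been dusted: put each of the four toys back, upright and centred, on the pale wooden plinth that has the shape and size of its foot - the van on the oblong one, the china dog on the large round one, the tin robot on the square one and the rocket on the small round one - with the van lengthwise along its plinth and the robot's foot square to its plinth's sides (facing any way). Set them down gently without dropping or tipping any, and leave the polish tin where it is.

Things in the scene. Friction and masses are not known exactly. Their poses are not given: they have to be found in the camera images.
- toy_van: Loose red tin delivery van, 96 long (own x, bonnet at +x) x 44 wide (own y) x 58 high, standing on its wheels: oblong outline. Flat upright sides from 12 to 58 high along the load box (x -48 to +14), to 38 high along the bonnet; grip across the width at the origin's x, y, about 35 up. About 160 g. Origin: centre of its underside, z up.
- china_dog: Loose sitting china dog, white, grey ears, on a round foot of 64 diameter, 8 high; 95 high overall. Body: upright round column of 42 diameter from 8 to 58 high on the foot's axis; head above it 40 wide (own y), snout reaching 39 out to own +x. Grip the body across own y, about 42 up. About 200 g. Origin: centre of its underside, z up.
- tin_robot: Loose grey tin robot on a square foot 46 x 46, 8 high; 113 high to the tip of a thin aerial (head ends at 100). Flat upright arms make it 48 wide (own y) from 40 to 76 high, 30 deep there (own x, face at +x). Grip across the arms (own y), about 58 up. About 150 g. Origin: centre of its underside, z up.
- toy_rocket: Loose blue and white tin rocket, nose up on a small round foot of 40 diameter, 8 high; 105 high. Round body of 30 diameter from 25 to 68 high, pointed above; three thin tail fins. Grip the body from any side, about 50 up. About 120 g. Origin: centre of its underside, z up.
- plinth_oblong: Fixed flat display plinth of pale wood, oblong, 120 (own x) x 68 (own y), 8 high. Origin: centre of its underside, z up.
- plinth_large_round: Fixed flat display plinth of pale wood, round, 88 diameter, 8 high. Origin: centre of its underside, z up.
- plinth_square: Fixed flat display plinth of pale wood, square, 70 x 70 (sides along own x and y), 8 high. Origin: centre of its underside, z up.
- plinth_small_round: Fixed flat display plinth of pale wood, round, 64 diameter, 8 high. Origin: centre of its underside, z up.
- polish_tin: Bystander, loose: closed round polish tin, brass with a dark lid, 52 diameter, 31 high. Origin: centre of its underside, z up.
Things that resemble listed ones, but are neither listed nor needed, are in the scene too. What is shaped like the tin_robot but turquoise or yellow is not meant.

How it is judged:
At the end, for the whole second after the job is handed in: Each toy stands released, at rest and upright (under 0.08 rad) on top of its matching plinth (underside 5 to 12 mm above the plinth's), centred within 12 mm; the van lies along its plinth (either way) and the robot's foot is square to its plinth (any quarter turn), within 0.2 rad (horizontal distance between toy_van and plinth_oblong below 0.012 m and z of toy_van in the frame of plinth_oblong between 0.005 and 0.012 m and angle between each of toy_van, china_dog, tin_robot, toy_rocket's own z axis and vertical below 0.08 rad and linear speed of each of toy_van, china_dog, tin_robot, toy_rocket below 0.02 m/s and angular speed of each of toy_van, china_dog, tin_robot, toy_rocket below 0.2 rad/s and contact force between each of toy_van, china_dog, tin_robot, toy_rocket and the fingers below 0.1 N and horizontal distance between china_dog and plinth_large_round below 0.012 m and z of china_dog in the frame of plinth_large_round between 0.005 and 0.012 m and horizontal distance between tin_robot and plinth_square below 0.012 m and z of tin_robot in the frame of plinth_square between 0.005 and 0.012 m and horizontal distance between toy_rocket and plinth_small_round below 0.012 m and z of toy_rocket in the frame of plinth_small_round between 0.005 and 0.012 m and angle between the x axis of toy_van and the x axis of plinth_oblong, either way round below 0.2 rad and (angle between the x axis of tin_robot and the x axis of plinth_square, either way round below 0.2 rad or angle between the x axis of tin_robot and the y axis of plinth_square, either way round below 0.2 rad)); the robot touches nothing.
It fails at once if a toy is tipped by more than 0.6 rad (angle between any of toy_van, china_dog, tin_robot, toy_rocket's own z axis and vertical above 0.6 rad).
It fails at once if a toy is dropped: it moves faster than 0.7 m/s while the fingers do not touch it ((linear speed of toy_van above 0.7 m/s and contact force between toy_van and the fingers below 0.01 N) or (linear speed of china_dog above 0.7 m/s and contact force between china_dog and the fingers below 0.01 N) or (linear speed of tin_robot above 0.7 m/s and contact force between tin_robot and the fingers below 0.01 N) or (linear speed of toy_rocket above 0.7 m/s and contact force between toy_rocket and the fingers below 0.01 N)).
It fails at once if the polish tin is moved by more than 20 mm (distance of polish_tin from where it was at the start of the episode above 0.02 m).
It also fails if it takes over 141 s, if anything falls off the work surface, if the arm or the gripper's body presses on something with over 40 N, if the wrist force passes 120 N, or if a joint passes its speed limit or range.

### The arm

A 6-joint arm with a two-finger parallel gripper is mounted at the origin on the work surface. World frame = base frame: x ahead of the robot, y to its left, z up, the work surface at z = 0. Lengths are in m, angles in rad, forces in N, time in s.
With the tool pointing down it reaches from about 0.35 to 0.775 m from the base axis. Payload 7.3 kg.
Tool frame: the origin (TCP) lies on the front face of the gripper's body, between the roots of the fingers; the fingertips stand 66 mm ahead of it and the grasp point (between the pads) lies 47 mm ahead of it; z points along the fingers, y is the direction in which the jaws open and shut (so a half turn about z gives the same grasp; the last joint's range is limited). The gripper opens to 92 mm and grips with 3 to 60 N. Pads are 19 mm wide; open, the fingers measure 130 mm over their backs; the gripper's body (75 mm by 190 mm) begins 47 mm behind the grasp point.
Start: joints at [0.968, 0.342, 1.524, -0, 1.275, -0.146], TCP at [0.232, 0.471, 0.292] pointing down, gripper open.
Joint ranges: [-2.53, 2.53], [-0.77, 2.02], [0.04, 2.7], [-1, 4.14], [0.28, 2.66], [-3.11, 3.11]. Speed limits (rad/s): [2.57, 2.57, 3.14, 3.14, 3.14, 3.14].

### API

Orientations are given as [roll, pitch, yaw] about the fixed x, y, z axes, in that order (R = Rz(yaw) Ry(pitch) Rx(roll)).
In Python, from cell import observe, read_camera, hand_in, search_frame, tip_of gives the robot as it stands. The module is installed in compiled form; this text tells all that it offers.
- The arm moves only by the tool apply_moves, never from a script. Its argument "motion" is a list of rows, each an object with "offset": the shift along the tool's x, y, z in mm, a list of three; "rotation": the turn, a rotation vector about the tool's x, y, z in rad, a list of three. In form: [{"offset": [x, y, z], "rotation": [rx, ry, rz]}, ...]. A call has 1 to 12 rows; each row shifts and turns the pose as measured when the row begins, along the tool's axes as they then stand; what a row does not reach is not made up. A row lasts 1/12 s, in which the tool goes at most 41.7 mm and 7.16 degrees, less where a joint would pass 70% of its speed; a pose out of reach is approached as far as the arm can. A call with a gripper value outside its range is refused whole. "grip" is the closure, from 0 (fully open) to 1 (shut), set as the call begins (left out, the last holds). The fingers move at their own pace and stop on an object; "grip_force" is the grip in N (left out, the last holds). Time passes only in rows, so rows that do not move let the fingers close. It gives the time, the measured TCP pose, the force and the opening at its end, in the units of the state.
- observe(): the state, without advancing time (a new reading comes with each control period).
- read_camera(name): name is "side" or "top"; returns a dict with "img" (400x640x3 uint8, red, green, blue), "camera_matrix" (3x3 intrinsics, pixels), "R" (3x3) and "t" (3): a world point X has camera coordinates R X + t. Camera axes: x right, y down, z forward; pixel columns grow to the right and rows downward; lengths in m; the calibration is good to about 2 mm. A picture is of the moment at which its call begins. There is no depth.
- hand_in(): hands the job in, once; it reports no verdict.
Trained networks look in a picture, given as the dict that the camera call returned (one of the last four; its "shot" number tells which), for a name from the list of things; names that differ only in an ending like _2 or _b are one class to them, and where a whole thing is asked for, a point or a joint stands for the part that bears it (a point fixed in the world has none). Each returns a list of dicts, best first, with "score" (0 to 1); they miss things now and then, are a little off and sometimes report something else, mostly with a low value. They report only what shows in the picture. A call takes as long as a camera call. They do not tell look-alikes from the thing itself.
- search_frame(query, picture): "location" ([x, y, z] in m, in world coordinates, good to about 4 mm: the middle of the surface that is visible of it).
- tip_of(query, picture): "location" ([x, y, z] in m, in world coordinates, good to about 4 mm: a listed point, or the origin of a listed thing).
The state is a dict: "time": time; "qpos": joint angles; "qvel": joint speeds; "joint_efforts": joint torques, N m; "tool_pos": TCP position; "tool_rot": TCP orientation; "contact_force": force on the tool from outside, world axes, zero at the start; "torque": the same for the moment, N m; "opening": finger opening in m.
Only numpy, scipy, OpenCV 4.12 (cv2) and the standard library are available. Lean on these libraries where they do the work, as an engineer would, in place of code of your own. Each camera call takes 0.05 s, during which the arm holds its last target.

## Working session

There is one attempt and no reset: what is moved stays moved. The work goes in short steps, Python scripts to look and compute and a tool call to move; the robot and the scene stay as the last step left them, time stands still between calls to the robot, and variables do not carry over. Pictures are saved under pics/ and viewed, and the job is handed in when it is done.

Besides the shell and the picture viewer there is one more tool, called after ">>>" as name([rows], argument=value, ...), one row to a line, values as JSON. apply_moves: Moves the arm, as the interface text tells. Its arguments: {"type":"object","properties":{"motion":{"type":"array"},"grip":{"type":"number"},"grip_force":{"type":"number"}},"required":["motion"]}

```bash
mkdir -p pics; python3 - <<'E'
from cell import *
import cv2,pickle
s=observe();print(s)
for n in("side","top"):
    p=read_camera(n);cv2.imwrite(f"pics/{n}0.png",p["img"][:,:,::-1]);print(n,p["camera_matrix"],p["R"],p["t"])
    for q in["toy_van","china_dog","tin_robot","toy_rocket","plinth_oblong","plinth_large_round","plinth_square","plinth_small_round","polish_tin"]:
        print(q,[(d["location"],round(d["score"],2)) for d in tip_of(q,p)])
    pickle.dump(p,open(f"{n}0.pkl","wb"))
E
```

```text
{'time': 0.0, 'qpos': array([ 9.67993791e-01,  3.42743357e-01,  1.52501025e+00, -1.25051238e-05,
        1.27541065e+00, -1.46001240e-01]), 'qvel': array([0.00145606, 0.00011727, 0.00029667, 0.001281  , 0.00051616,
       0.00087939]), 'joint_efforts': array([-6.76736581e-04, -4.31236053e+01, -2.44217098e+01,  7.17036752e-02,
        5.60185465e-02, -1.33010640e-04]), 'tool_pos': array([0.2313744 , 0.47092351, 0.29153654]), 'tool_rot': array([-3.14003604e+00, -2.16810341e-04,  2.68479484e+00]), 'contact_force': array([0.22434182, 1.17976916, 0.33174479]), 'torque': array([-0.00239284,  0.02482466,  0.00250852]), 'opening': 0.0917585934983655}
side [[377.24174947   0.         323.3414803 ]
 [  0.         377.24174947 205.92648589]
 [  0.           0.           1.        ]] [[ 0.96032108 -0.27884963  0.00512947]
 [-0.14278044 -0.50734957 -0.84982949]
 [ 0.23957707  0.81537678 -0.52703276]] [-0.49771494  0.11859144  0.96494555]
toy_van [([0.4543, 0.1237, -0.0004], 0.86), ([0.5519, 0.387, -0.0018], 0.19)]
china_dog [([0.5514, -0.3782, 0.0037], 0.78)]
tin_robot [([0.4341, 0.409, -0.0008],
[... 617 characters left out ...]
 [[ 0.01787994 -0.9997751  -0.011404  ]
 [-0.99597894 -0.01680831 -0.08799675]
 [ 0.08778528  0.01293152 -0.99605548]] [0.00807109 0.52963308 1.09105443]
toy_van [([0.4523, 0.1201, -0.0024], 0.66)]
china_dog [([0.5554, -0.3754, -0.0025], 0.94), ([0.3671, -0.2872, -0.0029], 0.69)]
tin_robot [([0.436, 0.4046, -0.0031], 0.91), ([0.3721, 0.3213, 0.0014], 0.6)]
toy_rocket [([0.5527, 0.386, -0.0025], 0.71)]
plinth_oblong [([0.3681, -0.2892, -0.0006], 0.72), ([0.4531, 0.1196, -0.0047], 0.31)]
plinth_large_round [([0.4434, -0.1311, -0.0037], 0.78)]
plinth_square [([0.6682, 0.1429, -0.0001], 0.89)]
plinth_small_round [([0.6639, -0.1409, -0.0011], 0.91), ([0.4562, 0.1191, -0.0029], 0.5)]
polish_tin []
```

View pics/side0.png

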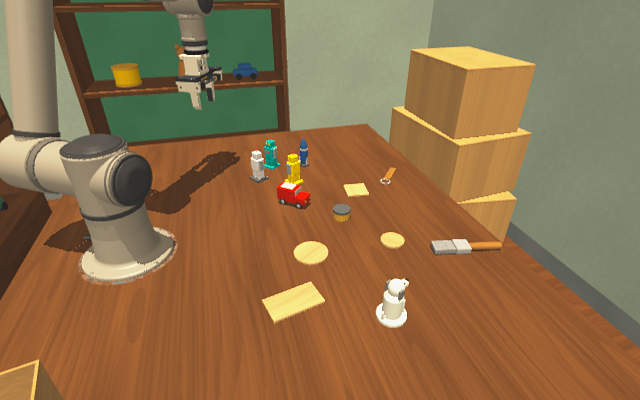

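View pics/top0.png

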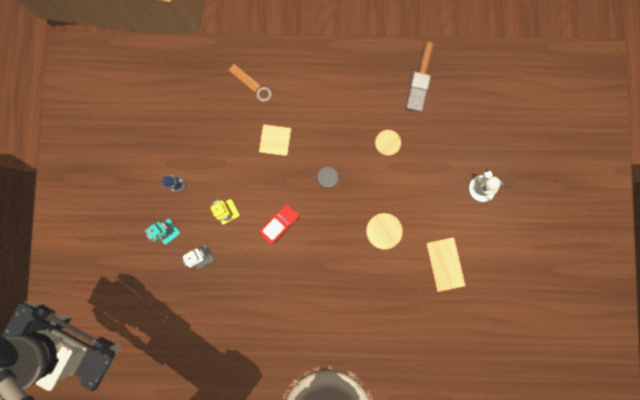

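```bash
python3 - <<'E'
import cv2
t=cv2.imread("pics/top0.png");s=cv2.imread("pics/side0.png")
a=cv2.resize(t[160:290,130:310],None,fx=4,fy=4,interpolation=cv2.INTER_CUBIC)
b=cv2.resize(s[125:225,235:365],None,fx=5,fy=5,interpolation=cv2.INTER_CUBIC)
c=cv2.resize(t[110:300,360:520],None,fx=3,fy=3,interpolation=cv2.INTER_CUBIC)
cv2.imwrite("pics/a.png",a);cv2.imwrite("pics/b.png",b);cv2.imwrite("pics/c.png",c)
E
```

```text
(no output)
```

View pics/a.png

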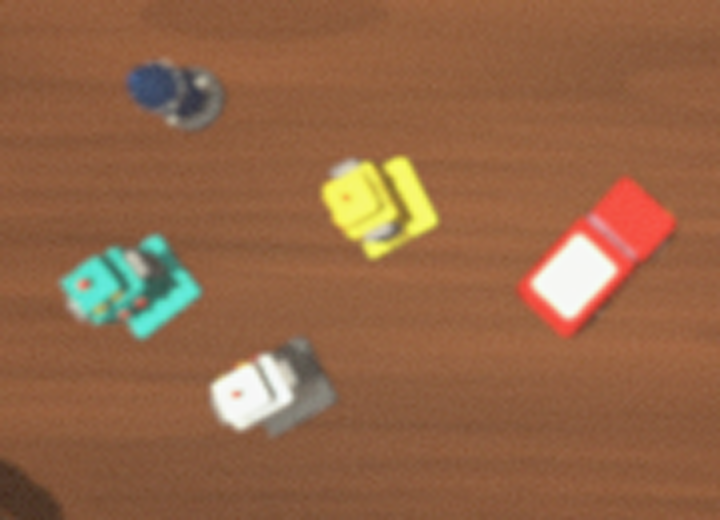

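View pics/b.png

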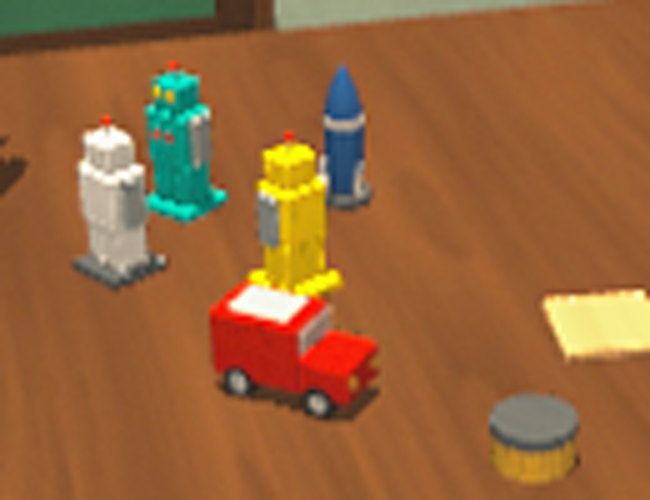

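View pics/c.png

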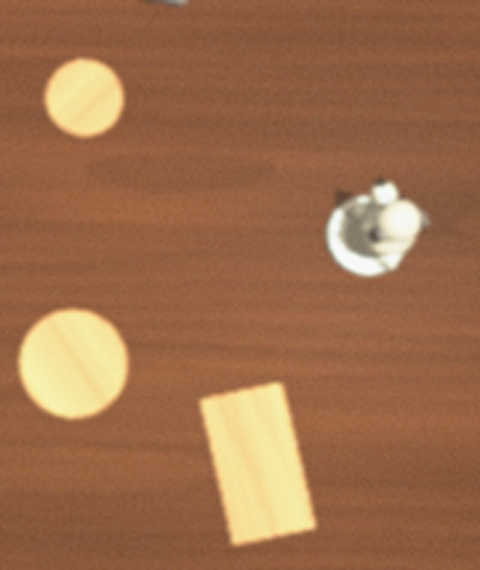

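```bash
cat > fit.py <<'E'
import numpy as np,cv2
from scipy.optimize import minimize
S=4
def proj(p,X):
    c=X@p["R"].T+p["t"];u=c@p["camera_matrix"].T;return u[:,:2]/u[:,2:]
def unproj(p,uv,z):
    uv=np.atleast_2d(uv).astype(float);Ki=np.linalg.inv(p["camera_matrix"]);R=p["R"];C=-R.T@p["t"]
    d=np.c_[uv,np.ones(len(uv))]@Ki.T@R;k=(z-C[2])/d[:,2];return C+d*k[:,None]
def box(x0,x1,y0,y1,z0,z1):return np.array([[x,y,z] for x in(x0,x1) for y in(y0,y1) for z in(z0,z1)])/1e3
def cyl(r,z0,z1,r2=None):
    a=np.linspace(0,2*np.pi,40,endpoint=False);r2=r if r2 is None else r2
    return np.r_[np.c_[r*np.cos(a),r*np.sin(a),0*a+z0],np.c_[r2*np.cos(a),r2*np.sin(a),0*a+z1]]/1e3
M={"toy_van":[box(-48,14,-22,22,12,58),box(14,48,-22,22,12,38),box(-40,40,-22,22,0,12)],
"tin_robot":[box(-23,23,-23,23,0,8),box(-15,15,-24,24,40,76),box(-12,12,-18,18,8,78),box(-14,14,-14,14,76,100)],
"toy_rocket":[cyl(20,0,8),cyl(15,8,68),cyl(15,68,105,1)],
"china_dog":[cyl(32,0,8),cyl(21,8,58)],
"plinth_oblong":[box(-60,60,-34,34,0,8)],"plinth_square":[box(-35,35,-35,35,0,8)],
"plinth_large_round":[cyl(44,0,8)],"plinth_small_round":[cyl(32,0,8)]}
def seg(p,ctr,rad,side):
    img=p["img"];hsv=cv2.cvtColor(img,cv2.COLOR_RGB2HSV).astype(int);
    H,Sx,V=hsv[...,0],hsv[...,1],hsv[...,2]
    m=((Sx<95)|(Sx>205)|((H>20)&(H<160))|(V>175)).astype(np.uint8)
    m[(V<35)&(Sx<255)&((H<18))]=0
    w=np.zeros_like(m);cv2.circle(w,tuple(int(v) for v in ctr),rad,1,-1)
    m=m*w
    n,l,st,ce=cv2.connectedComponentsWithStats(m)
    if n<2:return m
    return (l==1+np.argmax(st[1:,4])).astype(np.uint8)
def render(p,name,x,y,yaw,z=0):
    c,s=np.cos(yaw),np.sin(yaw);R=np.array([[c,-s,0],[s,c,0],[0,0,1]]);out=np.zeros((400*S,640*S),np.uint8)
    for h in M[name]:
        uv=proj(p,h@R.T+[x,y,z]);uv=(uv+.5)*S-.5
        cv2.fillConvexPoly(out,cv2.convexHull(uv.astype(np.float32)).round().astype(np.int32),1)
    return cv2.resize(out.astype(np.float32),(640,400),interpolation=cv2.INTER_AREA)
def fit(pics,name,x0,yaws,z=0,masks=None):
    best=None
    def cost(v):
        return sum(np.abs(render(p,name,v[0],v[1],v[2]*10,z)-m).sum()/m.sum() for p,m in zip(pics,masks))
    for y in yaws:
        sim=np.array([[*x0,y/10]]*4)+np.array([[0,0,0],[.006,0,0],[0,.006,0],[0,0,.02]])
        r=minimize(cost,[*x0,y/10],method="Nelder-Mead",options=dict(initial_simplex=sim,xatol=1e-4,fatol=1e-4,maxfev=150))
        if best is None or r.fun<best.fun:best=r
    return best.x*[1,1,10],best.fun
E
cat > r1.py <<'E'
from fit import *
import pickle
T=pickle.load(open("top0.pkl","rb"));Sd=pickle.load(open("side0.pkl","rb"))
J={"toy_van":(.453,.121,26,26,[-.6,-.9]),"tin_robot":(.373,.318,26,26,[-.7,.3,-.3]),"toy_rocket":(.5528,.3865,22,24,[0]),"china_dog":(.554,-.377,30,34,[0]),
"plinth_oblong":(.367,-.287,36,45,[.1,-.1]),"plinth_square":(.6677,.1435,30,30,[0,.2]),"plinth_large_round":(.4445,-.131,30,30,[0]),"plinth_small_round":(.6635,-.1412,25,25,[0])}
vis=[T["img"].copy(),Sd["img"].copy()]
for n,(x,y,r1,r2,ys) in J.items():
    zc=.004 if n.startswith("pl") else .035
    ms=[seg(p,proj(p,np.array([[x,y,zc]]))[0],r,i) for i,(p,r) in enumerate(((T,r1),(Sd,r2)))]
    for label,idx in (("both",[0,1]),("top",[0]),("side",[1])):
        v,f=fit([[T,Sd][i] for i in idx],n,(x,y),ys if label=="both" else [v[2]],0,[ms[i] for i in idx]);print(n,label,v.round(4),round(f,3))
        if label=="both":
            for i,p in enumerate((T,Sd)):
                cs,_=cv2.findContours((render(p,n,*v)>.5).astype(np.uint8),0,1);vb=v
                cv2.drawContours(vis[i],cs,-1,(0,255,0),1)
                cs,_=cv2.findContours(ms[i],0,1);cv2.drawContours(vis[i],cs,-1,(255,0,255),1)
cv2.imwrite("pics/f1.png",cv2.resize(vis[0][100:310,130:520],(780,420),interpolation=0)[:,:,::-1])
cv2.imwrite("pics/f2.png",cv2.resize(vis[1][120:340,230:430],(545,600),interpolation=0)[:,:,::-1])
E
python3 r1.py
```

```text
toy_van both [ 0.4574  0.1263 -0.7578] 0.512
toy_van top [ 0.4573  0.126  -0.7166] 0.077
toy_van side [ 0.4615  0.1384 -1.0309] 0.378
tin_robot both [0.3736 0.3184 0.5456] 0.573
tin_robot top [0.3732 0.3184 0.5538] 0.069
tin_robot side [0.3757 0.3198 0.3141] 0.468
toy_rocket both [0.5519 0.3877 0.1617] 0.691
toy_rocket top [0.5516 0.3878 0.2527] 0.067
toy_rocket side [0.5531 0.388  0.3272] 0.613
china_dog both [ 0.5568 -0.3747  0.1816] 0.447
china_dog top [ 0.555  -0.3757  0.182 ] 0.213
china_dog side [ 0.5573 -0.3742  0.1914] 0.224
plinth_oblong both [ 0.3673 -0.2827  0.2316] 0.107
plinth_oblong top [ 0.3655 -0.2837  0.2273] 0.049
plinth_oblong side [ 0.3681 -0.2819  0.2238] 0.043
plinth_square both [ 0.6699  0.1454 -0.1197] 0.161
plinth_square top [ 0.6684  0.1447 -0.121 ] 0.076
plinth_square side [ 0.6708  0.1464 -0.1194] 0.067
plinth_large_round both [ 0.4454 -0.1312  0.0855] 0.136
plinth_large_round top [ 0.4441 -0.1322  0.2923] 0.069
plinth_large_round side [ 0.4464 -0.1303  0.4293] 0.05
plinth_small_round both [ 0.668  -0.1393 -0.0925] 0.167
plinth_small_round top [ 0.6666 -0.1399 -0.1302] 0.071
plinth_small_round side [ 0.6696 -0.1387 -0.0871] 0.079
```

View pics/f1.png

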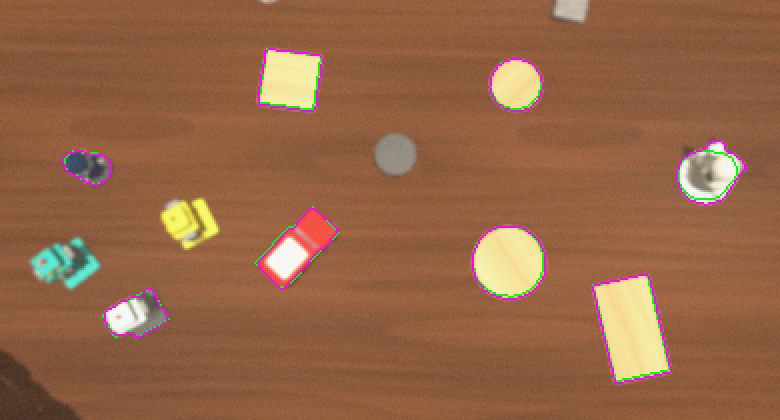

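View pics/f2.png

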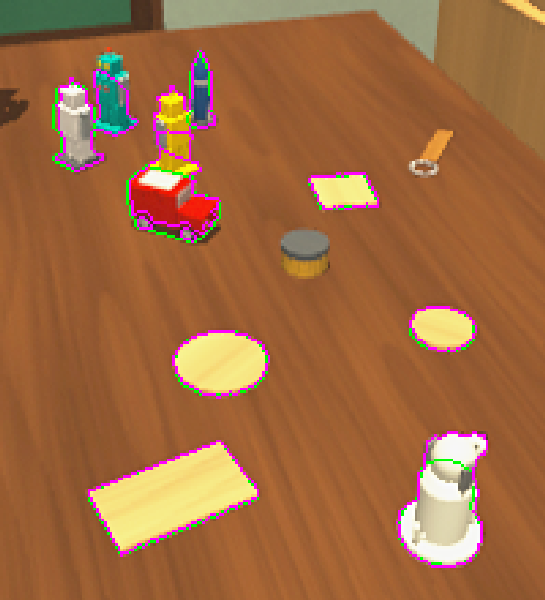

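```bash
cat > r2.py <<'E'
from fit import *
import pickle
T=pickle.load(open("top0.pkl","rb"));Sd=pickle.load(open("side0.pkl","rb"))
x,y=.455,.123
ms=[]
for p,r in((T,28),(Sd,24)):
    h=cv2.cvtColor(p["img"],cv2.COLOR_RGB2HSV).astype(int);H,S_,V=h[...,0],h[...,1],h[...,2]
    m=(((S_>215)&((H<6)|(H>172))&(V>90))|((S_<60)&(V>120))).astype(np.uint8)
    w=np.zeros_like(m);cv2.circle(w,tuple(int(v) for v in proj(p,np.array([[x,y,.03]]))[0]),r,1,-1);m*=w
    m=cv2.morphologyEx(m,cv2.MORPH_CLOSE,np.ones((3,3)));ms.append(m)
vis=[]
for idx in([0,1],[0],[1]):
    v,f=fit([[T,Sd][i] for i in idx],"toy_van",(x,y),[-.6,-.8],0,[ms[i] for i in idx]);print(v.round(4),round(f,3))
    for i in idx if len(idx)<2 else []:
        p=[T,Sd][i];c=proj(p,np.array([[x,y,.03]]))[0].astype(int);K=8
        im=cv2.resize(p["img"][c[1]-34:c[1]+34,c[0]-34:c[0]+34],None,fx=K,fy=K,interpolation=2)[:,:,::-1].copy()
        cc,s=np.cos(v[2]),np.sin(v[2]);R=np.array([[cc,-s,0],[s,cc,0],[0,0,1]])
        for h in M["toy_van"][:2]:
            uv=(proj(p,h@R.T+[v[0],v[1],0])-(c-34)+.5)*K
            for a in range(8):
                for b in(1,2,4):
                    if not a&b:cv2.line(im,tuple(uv[a].astype(int)),tuple(uv[a|b].astype(int)),(0,255,0),1)
        m=cv2.resize(ms[i][c[1]-34:c[1]+34,c[0]-34:c[0]+34],None,fx=K,fy=K,interpolation=0)
        cs,_=cv2.findContours(m,0,1);cv2.drawContours(im,cs,-1,(255,0,255),1);vis.append(cv2.resize(im,(400,400)))
d=proj(T,np.array([[.555,-.376,.05]]))[0].astype(int);e=proj(Sd,np.array([[.555,-.376,.05]]))[0].astype(int)
vis2=[cv2.resize(p["img"][c[1]-30:c[1]+30,c[0]-30:c[0]+30],(400,400),interpolation=2)[:,:,::-1] for p,c in((T,d),(Sd,e))]
cv2.imwrite("pics/v.png",np.hstack(vis));cv2.imwrite("pics/d.png",np.hstack(vis2));print(d,e)
E
python3 r2.py
```

```text
[ 0.4583  0.1255 -0.9046] 3.101
[ 0.4473  0.1141 -1.4259] 2.487
[ 0.4575  0.1327 -0.9846] 0.45
[488 185] [392 298]
```

View pics/v.png

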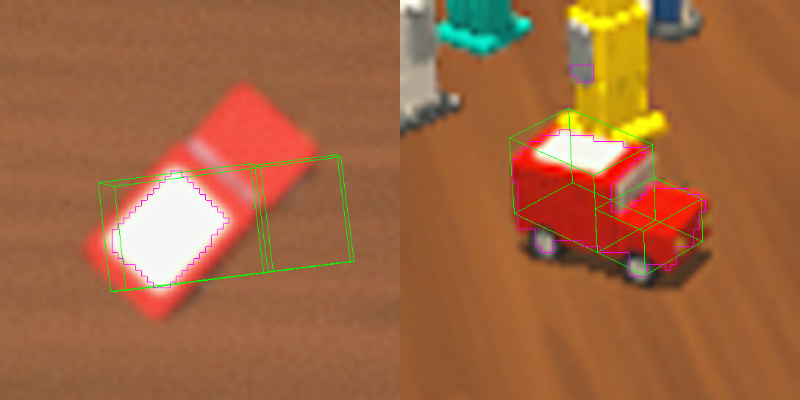

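View pics/d.png

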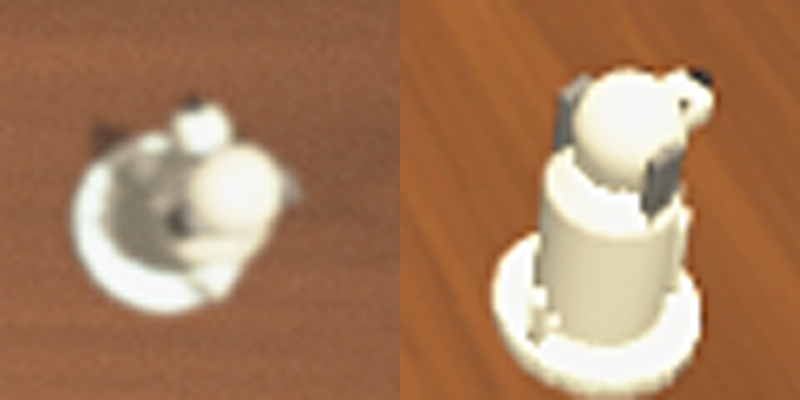

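```bash
cat > r3.py <<'E'
from fit import *
import pickle
T=pickle.load(open("top0.pkl","rb"));Sd=pickle.load(open("side0.pkl","rb"))
vis=[]
for p in(T,Sd):
    c=proj(p,np.array([[.455,.123,.03]]))[0].astype(int);K=10
    im=cv2.resize(p["img"][c[1]-20:c[1]+20,c[0]-20:c[0]+20],None,fx=K,fy=K,interpolation=2)[:,:,::-1].copy()
    for v,col in(((.4573,.126,-.717),(0,255,0)),((.4533,.1219,-.717),(255,100,0))):
        cc,s=np.cos(v[2]),np.sin(v[2]);R=np.array([[cc,-s,0],[s,cc,0],[0,0,1]])
        for h in M["toy_van"][:2]:
            uv=(proj(p,h@R.T+[v[0],v[1],0])-(c-20)+.5)*K
            for a in range(8):
                for b in(1,2,4):
                    if not a&b:cv2.line(im,tuple(uv[a].astype(int)),tuple(uv[a|b].astype(int)),col,1)
    vis.append(im)
cv2.imwrite("pics/v2.png",np.hstack(vis))
E
python3 r3.py
```

```text
(no output)
```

View pics/v2.png

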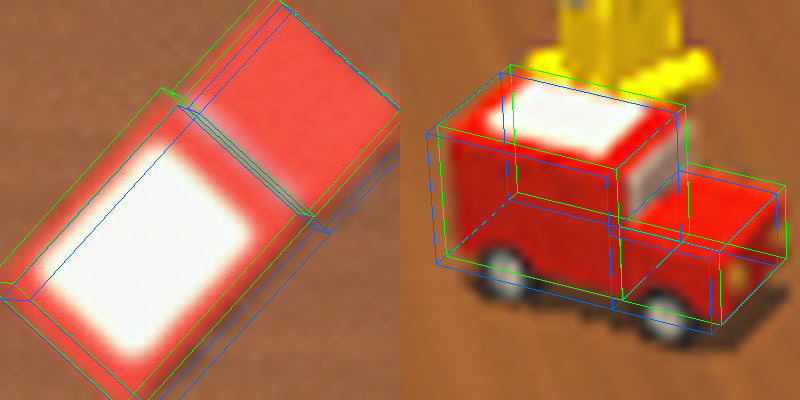

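```bash
cat > plan.py <<'E'
import sys,json,numpy as np
from scipy.spatial.transform import Rotation as Ro
from cell import observe
def go(x,y,z,yaw,step=28,rs=.11):
    s=observe();p=np.array(s["tool_pos"]);R=Ro.from_euler("xyz",s["tool_rot"]);T=Ro.from_euler("xyz",[np.pi,0,yaw])
    # total, one half-turn choice left to caller
    rel=(R.inv()*T).as_rotvec();d=np.array([x,y,z])-p
    n=max(1,int(np.ceil(max(np.linalg.norm(d)*1e3/step,np.linalg.norm(rel)/rs))))
    rows=[];
    for i in range(n):
        Ri=R*Ro.from_rotvec(rel*i/n)
        rows.append({"offset":[round(float(v),1) for v in Ri.inv().apply(d/n)*1e3],"rotation":[round(float(v),3) for v in rel/n]})
    print("t",round(s["time"],2),"pos",p.round(4),"rpy",np.round(s["tool_rot"],3),"F",np.round(s["contact_force"],1),"open",round(s["opening"],4),"q",np.round(s["qpos"],2));print(n,"rows")
    for i in range(0,n,12):print(json.dumps(rows[i:i+12]).replace(" ",""))
if __name__=="__main__":go(*map(float,sys.argv[1:]))
E
python3 plan.py .456 .125 .2 2.41
```

```text
t 1.0 pos [0.2316 0.4712 0.2922] rpy [3.141 0.    2.685] F [ 0.1 -0.2 -0.7] open 0.0918 q [ 0.97  0.34  1.52 -0.    1.28 -0.15]
16 rows
[{"offset":[-22.1,-13.2,5.8],"rotation":[0.0,0.0,0.017]},{"offset":[-22.4,-12.8,5.8],"rotation":[0.0,0.0,0.017]},{"offset":[-22.6,-12.5,5.8],"rotation":[0.0,0.0,0.017]},{"offset":[-22.8,-12.1,5.8],"rotation":[0.0,0.0,0.017]},{"offset":[-23.0,-11.7,5.8],"rotation":[0.0,0.0,0.017]},{"offset":[-23.2,-11.3,5.8],"rotation":[0.0,0.0,0.017]},{"offset":[-23.4,-10.9,5.8],"rotation":[0.0,0.0,0.017]},{"offset":[-23.6,-10.5,5.8],"rotation":[0.0,0.0,0.017]},{"offset":[-23.7,-10.1,5.8],"rotation":[0.0,0.0,0.017]},{"offset":[-23.9,-9.7,5.8],"rotation":[0.0,0.0,0.017]},{"offset":[-24.1,-9.3,5.8],"rotation":[0.0,0.0,0.017]},{"offset":[-24.2,-8.8,5.8],"rotation":[0.0,0.0,0.017]}]
[{"offset":[-24.4,-8.4,5.8],"rotation":[0.0,0.0,0.017]},{"offset":[-24.5,-8.0,5.8],"rotation":[0.0,0.0,0.017]},{"offset":[-24.6,-7.6,5.8],"rotation":[0.0,0.0,0.017]},{"offset":[-24.8,-7.2,5.8],"rotation":[0.0,0.0,0.017]}]
```

>>> apply_moves([
  {"offset":[-22,-13,4],"rotation":[0,0,0.017]},
  {"offset":[-22,-13,4],"rotation":[0,0,0.017]},
  {"offset":[-23,-12,4],"rotation":[0,0,0.017]},
  {"offset":[-23,-12,4],"rotation":[0,0,0.017]},
  {"offset":[-23,-12,4],"rotation":[0,0,0.017]},
  {"offset":[-23,-11,4],"rotation":[0,0,0.017]},
  {"offset":[-23,-11,4],"rotation":[0,0,0.017]},
  {"offset":[-24,-10,4],"rotation":[0,0,0.017]},
  {"offset":[-24,-10,4],"rotation":[0,0,0.017]},
  {"offset":[-24,-10,4],"rotation":[0,0,0.017]},
  {"offset":[-24,-9,4],"rotation":[0,0,0.017]},
  {"offset":[-24,-9,4],"rotation":[0,0,0.017]},
], grip=0, grip_force=15)

```text
time: 2.0
tool_pos: [0.405, 0.2052, 0.2433]
tool_rot: [3.135, -0.0, 2.481]
contact_force: [0.4, 0.5, -0.4]
opening: 0.0918
```

```bash
python3 plan.py .456 .125 .19 2.41
```

```text
t 2.0 pos [0.405  0.2052 0.2433] rpy [ 3.135 -0.     2.481] F [ 0.4  0.5 -0.4] open 0.0918 q [ 0.3   0.26  1.79  0.    1.09 -0.61]
4 rows
[{"offset":[-22.4,-8.1,13.3],"rotation":[0.002,-0.0,0.018]},{"offset":[-22.5,-7.7,13.3],"rotation":[0.002,-0.0,0.018]},{"offset":[-22.6,-7.3,13.3],"rotation":[0.002,-0.0,0.018]},{"offset":[-22.8,-6.8,13.3],"rotation":[0.002,-0.0,0.018]}]
```

>>> apply_moves([
  {"offset":[-22,-8,13],"rotation":[0.002,0,0.018]},
  {"offset":[-22,-8,13],"rotation":[0.002,0,0.018]},
  {"offset":[-23,-7,13],"rotation":[0.002,0,0.018]},
  {"offset":[-23,-7,13],"rotation":[0.002,0,0.018]},
  {"offset":[0,0,0],"rotation":[0,0,0]},
])

```text
time: 2.42
tool_pos: [0.4605, 0.1174, 0.1899]
tool_rot: [3.139, 0.003, 2.4]
contact_force: [-0.1, -0.9, 0.9]
opening: 0.0917
```

```bash
python3 plan.py .456 .125 .088 2.41 20; python3 -c "
from cell import *;import cv2
for n in('top','side'):
  p=read_camera(n);cv2.imwrite('pics/%s1.png'%n,cv2.resize(p['img'][150:290,140:380] if n=='top' else p['img'][90:250,200:440],None,fx=3,fy=3)[:,:,::-1])
"
```

```text
t 2.42 pos [0.4605 0.1174 0.1899] rpy [3.139e+00 3.000e-03 2.400e+00] F [-0.1 -0.9  0.9] open 0.0917 q [ 0.09  0.37  1.81 -0.    0.97 -0.74]
6 rows
[{"offset":[1.5,0.4,17.0],"rotation":[0.0,0.001,-0.002]},{"offset":[1.5,0.4,17.0],"rotation":[0.0,0.001,-0.002]},{"offset":[1.5,0.4,17.0],"rotation":[0.0,0.001,-0.002]},{"offset":[1.4,0.4,17.0],"rotation":[0.0,0.001,-0.002]},{"offset":[1.4,0.4,17.0],"rotation":[0.0,0.001,-0.002]},{"offset":[1.4,0.4,17.0],"rotation":[0.0,0.001,-0.002]}]
```

View pics/side1.png

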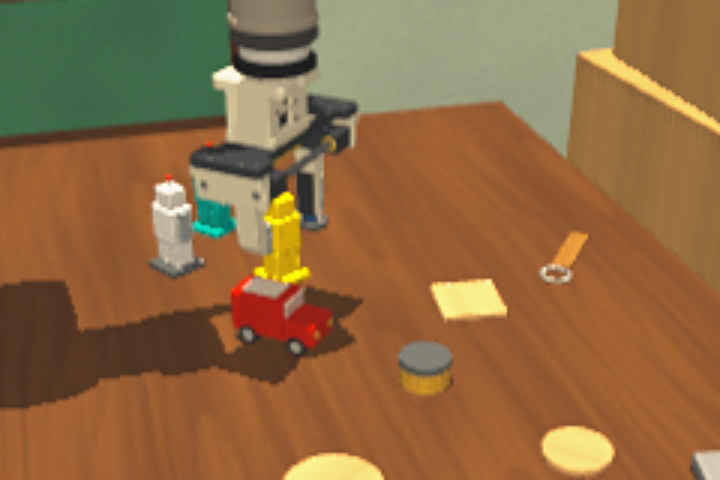

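View pics/top1.png

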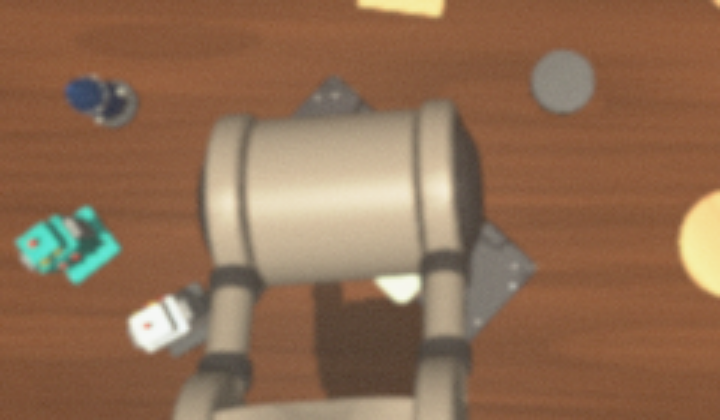

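>>> apply_moves([
  {"offset":[1.5,0.5,17],"rotation":[0,0,-0.002]},
  {"offset":[1.5,0.5,17],"rotation":[0,0,-0.002]},
  {"offset":[1.5,0.5,17],"rotation":[0,0,-0.002]},
  {"offset":[1.5,0.5,17],"rotation":[0,0,-0.002]},
  {"offset":[1.5,0.5,15],"rotation":[0,0,-0.002]},
  {"offset":[1.5,0.5,10],"rotation":[0,0,-0.002]},
  {"offset":[0,0,0],"rotation":[0,0,0]},
])

```text
time: 3.1
tool_pos: [0.4552, 0.1353, 0.1009]
tool_rot: [3.128, 0.009, 2.423]
contact_force: [-0.7, -0.2, 0.0]
opening: 0.092
```

```bash
python3 plan.py .456 .125 .084 2.41 20
```

```text
t 3.1 pos [0.4552 0.1353 0.1009] rpy [3.128 0.009 2.423] F [-0.7 -0.2  0. ] open 0.092 q [ 0.13  0.5   1.9   0.    0.72 -0.73]
1 rows
[{"offset":[-7.2,-7.5,16.9],"rotation":[0.013,0.009,0.013]}]
```

>>> apply_moves([
  {"offset":[0,0,0],"rotation":[0,0,0]},
  {"offset":[0,0,0],"rotation":[0,0,0]},
])

```text
time: 3.27
tool_pos: [0.4549, 0.137, 0.1021]
tool_rot: [3.128, 0.009, 2.425]
contact_force: [-0.1, -1.0, 0.5]
opening: 0.0917
```

```bash
python3 plan.py .456 .125 .084 2.41 6
```

```text
t 3.27 pos [0.4549 0.137  0.1021] rpy [3.128 0.009 2.425] F [-0.1 -1.   0.5] open 0.0917 q [ 0.13  0.5   1.9   0.    0.72 -0.73]
4 rows
[{"offset":[-2.1,-2.2,4.5],"rotation":[0.003,0.002,0.004]},{"offset":[-2.1,-2.1,4.5],"rotation":[0.003,0.002,0.004]},{"offset":[-2.2,-2.1,4.5],"rotation":[0.003,0.002,0.004]},{"offset":[-2.2,-2.1,4.5],"rotation":[0.003,0.002,0.004]}]
```

>>> apply_moves([
  {"offset":[-2.5,-2.5,2],"rotation":[0.003,0.002,0.004]},
  {"offset":[-2.5,-2.5,3],"rotation":[0.003,0.002,0.004]},
  {"offset":[-2,-2,5],"rotation":[0.003,0.002,0.004]},
  {"offset":[-2,-2,5],"rotation":[0.003,0.002,0.004]},
  {"offset":[0,0,0],"rotation":[0,0,0]},
])

```text
time: 3.68
tool_pos: [0.4577, 0.1238, 0.0891]
tool_rot: [3.136, 0.005, 2.409]
contact_force: [-0.9, -0.5, -0.4]
opening: 0.0917
```

```bash
python3 plan.py .456 .125 .084 2.41 6
```

```text
t 3.68 pos [0.4577 0.1238 0.0891] rpy [3.136 0.005 2.409] F [-0.9 -0.5 -0.4] open 0.0917 q [ 0.1   0.53  1.91  0.    0.7  -0.74]
1 rows
[{"offset":[2.1,-0.3,5.1],"rotation":[0.006,0.005,-0.001]}]
```

>>> apply_moves([
  {"offset":[2,0,4],"rotation":[0.005,0.004,0]},
  {"offset":[0,0,0],"rotation":[0,0,0]},
  {"offset":[0,0,0],"rotation":[0,0,0]},
])

```text
time: 3.93
tool_pos: [0.4561, 0.1246, 0.0842]
tool_rot: [-3.141, -0.0, 2.407]
contact_force: [0.4, 0.7, 0.0]
opening: 0.0922
```

>>> apply_moves([
  {"offset":[0,0,0],"rotation":[0,0,0]},
  {"offset":[0,0,0],"rotation":[0,0,0]},
  {"offset":[0,0,0],"rotation":[0,0,0]},
  {"offset":[0,0,0],"rotation":[0,0,0]},
  {"offset":[0,0,0],"rotation":[0,0,0]},
  {"offset":[0,0,0],"rotation":[0,0,0]},
  {"offset":[0,0,0],"rotation":[0,0,0]},
  {"offset":[0,0,0],"rotation":[0,0,0]},
], grip=1, grip_force=15)

```text
time: 4.6
tool_pos: [0.4562, 0.1249, 0.0845]
tool_rot: [3.141, 0.0, 2.408]
contact_force: [0.9, 0.1, -0.5]
opening: 0.0436
```

```bash
python3 plan.py .456 .125 .084 2.41 6
```

```text
t 4.6 pos [0.4562 0.1249 0.0845] rpy [3.141 0.    2.408] F [ 0.9  0.1 -0.5] open 0.0436 q [ 0.11  0.54  1.91  0.    0.7  -0.73]
1 rows
[{"offset":[0.2,-0.1,0.5],"rotation":[0.0,0.0,-0.002]}]
```

>>> apply_moves([
  {"offset":[0,0,-8],"rotation":[0,0,0]},
  {"offset":[0,0,-20],"rotation":[0,0,0]},
  {"offset":[0,0,-22],"rotation":[0,0,0]},
  {"offset":[0,0,-22],"rotation":[0,0,0]},
  {"offset":[0,0,-20],"rotation":[0,0,0]},
  {"offset":[0,0,-10],"rotation":[0,0,0]},
  {"offset":[0,0,0],"rotation":[0,0,0]},
])

```text
time: 5.18
tool_pos: [0.4543, 0.1247, 0.1919]
tool_rot: [-3.137, -0.004, 2.408]
contact_force: [0.9, 0.3, -1.1]
opening: 0.0441
```

```bash
python3 plan.py .367 -.283 .17 3.369 22
```

```text
t 5.18 pos [0.4543 0.1247 0.1919] rpy [-3.137 -0.004  2.408] F [ 0.9  0.3 -1.1] open 0.0441 q [ 0.1   0.36  1.81  0.    0.98 -0.73]
19 rows
[{"offset":[-11.0,-19.0,1.2],"rotation":[-0.0,-0.0,-0.051]},{"offset":[-10.0,-19.5,1.2],"rotation":[-0.0,-0.0,-0.051]},{"offset":[-9.0,-20.0,1.2],"rotation":[-0.0,-0.0,-0.051]},{"offset":[-8.0,-20.4,1.2],"rotation":[-0.0,-0.0,-0.051]},{"offset":[-6.9,-20.8,1.2],"rotation":[-0.0,-0.0,-0.051]},{"offset":[-5.9,-21.1,1.2],"rotation":[-0.0,-0.0,-0.051]},{"offset":[-4.8,-21.4,1.2],"rotation":[-0.0,-0.0,-0.051]},{"offset":[-3.7,-21.6,1.2],"rotation":[-0.0,-0.0,-0.051]},{"offset":[-2.6,-21.8,1.2],"rotation":[-0.0,-0.0,-0.051]},{"offset":[-1.5,-21.9,1.2],"rotation":[-0.0,-0.0,-0.051]},{"offset":[-0.4,-21.9,1.2],"rotation":[-0.0,-0.0,-0.051]},{"offset":[0.7,-21.9,1.2],"rotation":[-0.0,-0.0,-0.051]}]
[{"offset":[1.8,-21.9,1.2],"rotation":[-0.0,-0.0,-0.051]},{"offset":[2.9,-21.7,1.2],"rotation":[-0.0,-0.0,-0.051]},{"offset":[4.0,-21.6,1.2],"rotation":[-0.0,-0.0,-0.051]},{"offset":[5.1,-21.3,1.2],"rotation":[-0.0,-0.0,-0.051]},{"offset":[6.2,-21.0,1.2],"rotation":[-0.0,-0.0,-0.051]},{"offset":[7.3,-20.7,1.2],"rotation":[-0.0,-0.0,-0.051]},{"offset":[8.3,-20.3,1.2],"rotation":[-0.0,-0.0,-0.051]}]
```

>>> apply_moves([
  {"offset":[-11,-19,0],"rotation":[0,0,-0.051]},
  {"offset":[-10,-20,0],"rotation":[0,0,-0.051]},
  {"offset":[-9,-20,0],"rotation":[0,0,-0.051]},
  {"offset":[-8,-20,0],"rotation":[0,0,-0.051]},
  {"offset":[-7,-21,0],"rotation":[0,0,-0.051]},
  {"offset":[-6,-21,0],"rotation":[0,0,-0.051]},
  {"offset":[-5,-21,0],"rotation":[0,0,-0.051]},
  {"offset":[-4,-22,0],"rotation":[0,0,-0.051]},
  {"offset":[-3,-22,0],"rotation":[0,0,-0.051]},
  {"offset":[-1,-22,0],"rotation":[0,0,-0.051]},
  {"offset":[0,-22,0],"rotation":[0,0,-0.051]},
  {"offset":[1,-22,0],"rotation":[0,0,-0.051]},
])

```text
time: 6.18
tool_pos: [0.3968, -0.1405, 0.1882]
tool_rot: [3.139, -0.013, 3.056]
contact_force: [0.7, -0.2, -0.9]
opening: 0.0438
```

```bash
python3 plan.py .367 -.283 .17 3.369 22
```

```text
t 6.18 pos [ 0.3968 -0.1405  0.1882] rpy [ 3.139 -0.013  3.056] F [ 0.7 -0.2 -0.9] open 0.0438 q [-0.52  0.29  1.94 -0.    0.93 -2.  ]
7 rows
[{"offset":[2.5,-20.7,2.6],"rotation":[0.001,-0.002,-0.045]},{"offset":[3.4,-20.5,2.6],"rotation":[0.001,-0.002,-0.045]},{"offset":[4.3,-20.4,2.6],"rotation":[0.001,-0.002,-0.045]},{"offset":[5.2,-20.1,2.6],"rotation":[0.001,-0.002,-0.045]},{"offset":[6.1,-19.9,2.6],"rotation":[0.001,-0.002,-0.045]},{"offset":[7.0,-19.6,2.6],"rotation":[0.001,-0.002,-0.045]},{"offset":[7.9,-19.3,2.6],"rotation":[0.001,-0.002,-0.045]}]
```

>>> apply_moves([
  {"offset":[3,-21,2],"rotation":[0,-0.002,-0.045]},
  {"offset":[3,-21,2],"rotation":[0,-0.002,-0.045]},
  {"offset":[4,-20,2],"rotation":[0,-0.002,-0.045]},
  {"offset":[5,-20,2],"rotation":[0,-0.002,-0.045]},
  {"offset":[6,-19,2],"rotation":[0,-0.002,-0.045]},
  {"offset":[6,-15,2],"rotation":[0,-0.002,-0.045]},
  {"offset":[5,-10,2],"rotation":[0,-0.002,-0.04]},
  {"offset":[0,0,0],"rotation":[0,0,0]},
  {"offset":[0,0,0],"rotation":[0,0,0]},
])

```text
time: 6.93
tool_pos: [0.3636, -0.2764, 0.1684]
tool_rot: [3.13, -0.002, -2.906]
contact_force: [-0.0, -1.0, -1.3]
opening: 0.0438
```

```bash
python3 plan.py .367 -.283 .105 3.369 12
```

```text
t 6.93 pos [ 0.3636 -0.2764  0.1684] rpy [ 3.130e+00 -2.000e-03 -2.906e+00] F [-0.  -1.  -1.3] open 0.0438 q [-0.82  0.37  1.87  0.    0.91 -2.63]
6 rows
[{"offset":[-0.3,-1.3,10.5],"rotation":[0.002,-0.0,0.001]},{"offset":[-0.3,-1.3,10.6],"rotation":[0.002,-0.0,0.001]},{"offset":[-0.3,-1.3,10.6],"rotation":[0.002,-0.0,0.001]},{"offset":[-0.3,-1.3,10.6],"rotation":[0.002,-0.0,0.001]},{"offset":[-0.3,-1.2,10.6],"rotation":[0.002,-0.0,0.001]},{"offset":[-0.3,-1.2,10.6],"rotation":[0.002,-0.0,0.001]}]
```

>>> apply_moves([
  {"offset":[-0.5,-1.5,11],"rotation":[0.002,0,0.001]},
  {"offset":[-0.5,-1.5,11],"rotation":[0.002,0,0.001]},
  {"offset":[-0.5,-1.5,11],"rotation":[0.002,0,0.001]},
  {"offset":[-0.5,-1.5,11],"rotation":[0.002,0,0.001]},
  {"offset":[-0.5,-1,11],"rotation":[0.002,0,0.001]},
  {"offset":[0,0,8],"rotation":[0.002,0,0.001]},
  {"offset":[0,0,0],"rotation":[0,0,0]},
  {"offset":[0,0,0],"rotation":[0,0,0]},
])

```text
time: 7.6
tool_pos: [0.3681, -0.2759, 0.1024]
tool_rot: [3.139, -0.004, -2.917]
contact_force: [-0.3, -0.5, -0.3]
opening: 0.044
```

```bash
python3 plan.py .367 -.283 .098 3.369 12;python3 -c "
from cell import *;import cv2
for n in('top','side'):
  p=read_camera(n);cv2.imwrite('pics/%s2.png'%n,cv2.resize(p['img'][190:330,350:550] if n=='top' else p['img'][200:340,200:400],None,fx=3,fy=3)[:,:,::-1])
"
```

```text
t 7.6 pos [ 0.3681 -0.2759  0.1024] rpy [ 3.139 -0.004 -2.917] F [-0.3 -0.5 -0.3] open 0.044 q [-0.81  0.49  1.93 -0.    0.73 -2.6 ]
1 rows
[{"offset":[2.7,-6.7,4.3],"rotation":[0.003,-0.004,-0.003]}]
```

View pics/side2.png

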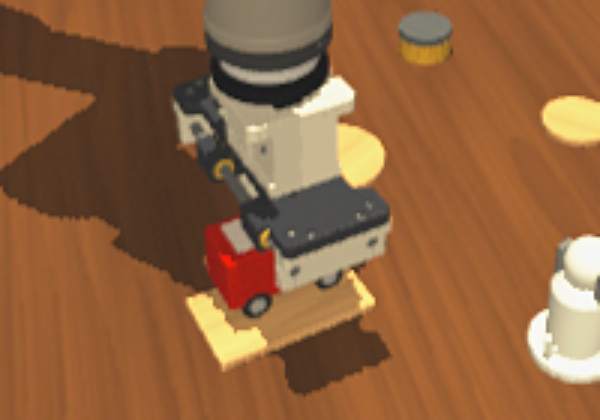

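>>> apply_moves([
  {"offset":[1,-3.5,1.5],"rotation":[0.001,-0.002,-0.001]},
  {"offset":[1.5,-3.5,1.5],"rotation":[0.001,-0.002,-0.002]},
  {"offset":[0,0,0],"rotation":[0,0,0]},
  {"offset":[0,0,0],"rotation":[0,0,0]},
])

```text
time: 8.03
tool_pos: [0.368, -0.285, 0.1013]
tool_rot: [-3.138, 0.003, -2.913]
contact_force: [-1.2, 0.2, -1.9]
opening: 0.0441
```

```bash
python3 plan.py .367 -.283 .0935 3.369 3
```

```text
t 8.03 pos [ 0.368  -0.285   0.1013] rpy [-3.138e+00  3.000e-03 -2.913e+00] F [-1.2  0.2 -1.9] open 0.0441 q [-0.82  0.49  1.92  0.    0.72 -2.62]
3 rows
[{"offset":[0.2,0.7,2.6],"rotation":[-0.001,0.001,0.0]},{"offset":[0.2,0.7,2.6],"rotation":[-0.001,0.001,0.0]},{"offset":[0.2,0.7,2.6],"rotation":[-0.001,0.001,0.0]}]
```

>>> apply_moves([
  {"offset":[0,0.5,3],"rotation":[0,0,0]},
  {"offset":[0,0.5,3],"rotation":[0,0,0]},
  {"offset":[0,0,2.5],"rotation":[0,0,0]},
  {"offset":[0,0,0],"rotation":[0,0,0]},
])

```text
time: 8.37
tool_pos: [0.3679, -0.2847, 0.0926]
tool_rot: [-3.137, 0.004, -2.915]
contact_force: [0.4, -0.2, 0.0]
opening: 0.0442
```

```bash
python3 plan.py .367 -.283 .0925 3.369 3
```

```text
t 8.37 pos [ 0.3679 -0.2847  0.0926] rpy [-3.137  0.004 -2.915] F [ 0.4 -0.2  0. ] open 0.0442 q [-0.82  0.51  1.93  0.    0.7  -2.62]
1 rows
[{"offset":[0.5,1.9,0.1],"rotation":[-0.005,0.004,-0.0]}]
```

>>> apply_moves([
  {"offset":[0.3,1,1],"rotation":[-0.004,0.004,0]},
  {"offset":[0,0,0],"rotation":[0,0,0]},
])

```text
time: 8.53
tool_pos: [0.3685, -0.2849, 0.0927]
tool_rot: [-3.137, 0.002, -2.914]
contact_force: [0.7, -0.3, -2.0]
opening: 0.0443
```

>>> apply_moves([
  {"offset":[0,0,0],"rotation":[0,0,0]},
  {"offset":[0,0,0],"rotation":[0,0,0]},
  {"offset":[0,0,0],"rotation":[0,0,0]},
  {"offset":[0,0,0],"rotation":[0,0,0]},
  {"offset":[0,0,0],"rotation":[0,0,0]},
], grip=0.1)

```text
time: 8.95
tool_pos: [0.3685, -0.2846, 0.0927]
tool_rot: [-3.137, 0.002, -2.914]
contact_force: [0.1, 0.4, 0.2]
opening: 0.0725
```

>>> apply_moves([
  {"offset":[0,0,-10],"rotation":[0,0,0]},
  {"offset":[0,0,-20],"rotation":[0,0,0]},
  {"offset":[0,0,-30],"rotation":[0,0,0]},
  {"offset":[0,0,-30],"rotation":[0,0,0]},
  {"offset":[0,0,-20],"rotation":[0,0,0]},
])

```text
time: 9.37
tool_pos: [0.366, -0.282, 0.2015]
tool_rot: [3.133, -0.006, -2.914]
contact_force: [0.4, -0.3, 0.2]
opening: 0.082
```

```bash
python3 plan.py .556 -.3752 .2 3.5 28
```

```text
t 9.37 pos [ 0.366  -0.282   0.2015] rpy [ 3.133 -0.006 -2.914] F [ 0.4 -0.3  0.2] open 0.082 q [-0.82  0.33  1.82 -0.    1.   -2.62]
8 rows
[{"offset":[-20.5,-16.7,-0.1],"rotation":[0.001,-0.001,-0.016]},{"offset":[-20.2,-17.0,-0.0],"rotation":[0.001,-0.001,-0.016]},{"offset":[-20.0,-17.4,0.0],"rotation":[0.001,-0.001,-0.016]},{"offset":[-19.7,-17.7,0.0],"rotation":[0.001,-0.001,-0.016]},{"offset":[-19.4,-18.0,0.1],"rotation":[0.001,-0.001,-0.016]},{"offset":[-19.1,-18.3,0.1],"rotation":[0.001,-0.001,-0.016]},{"offset":[-18.8,-18.6,0.1],"rotation":[0.001,-0.001,-0.016]},{"offset":[-18.5,-18.9,0.2],"rotation":[0.001,-0.001,-0.016]}]
```

>>> apply_moves([
  {"offset":[-20,-17,0],"rotation":[0.001,-0.001,-0.016]},
  {"offset":[-20,-17,0],"rotation":[0.001,-0.001,-0.016]},
  {"offset":[-20,-17,0],"rotation":[0.001,-0.001,-0.016]},
  {"offset":[-20,-18,0],"rotation":[0.001,-0.001,-0.016]},
  {"offset":[-19,-18,0],"rotation":[0.001,-0.001,-0.016]},
  {"offset":[-19,-18,0],"rotation":[0.001,-0.001,-0.016]},
  {"offset":[-17,-17,0],"rotation":[0.001,-0.001,-0.016]},
  {"offset":[-10,-10,0],"rotation":[0.001,-0.001,-0.016]},
  {"offset":[-3,-3,0],"rotation":[0,0,0]},
  {"offset":[0,0,0],"rotation":[0,0,0]},
  {"offset":[0,0,0],"rotation":[0,0,0]},
], grip=0)

```text
time: 10.28
tool_pos: [0.5531, -0.3732, 0.2057]
tool_rot: [-3.137, 0.005, -2.781]
contact_force: [-0.1, -0.2, 0.6]
opening: 0.0918
```

```bash
python3 plan.py .556 -.3752 .17 3.49 12;python3 -c "
from cell import *;import cv2,pickle
for n in('top','side'):
  p=read_camera(n);pickle.dump(p,open(n+'3.pkl','wb'));cv2.imwrite('pics/%s3.png'%n,cv2.resize(p['img'][190:330,350:550] if n=='top' else p['img'][200:340,220:420],None,fx=3,fy=3)[:,:,::-1])
"
```

```text
t 10.28 pos [ 0.5531 -0.3732  0.2057] rpy [-3.137  0.005 -2.781] F [-0.1 -0.2  0.6] open 0.0918 q [-0.71  0.67  1.21  0.    1.25 -2.64]
3 rows
[{"offset":[-0.6,-0.9,11.9],"rotation":[-0.002,0.002,0.004]},{"offset":[-0.6,-0.9,11.9],"rotation":[-0.002,0.002,0.004]},{"offset":[-0.7,-0.9,11.9],"rotation":[-0.002,0.002,0.004]}]
```

View pics/side3.png

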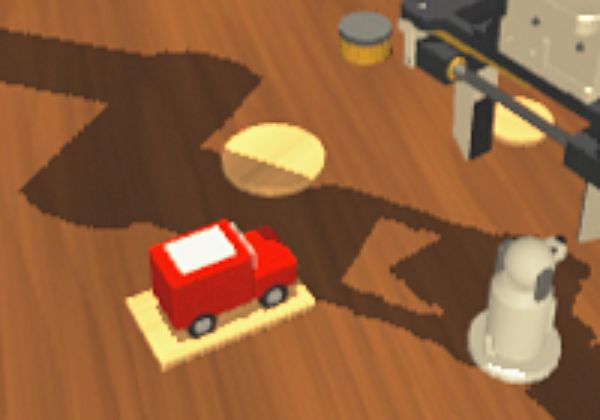

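View pics/top3.png

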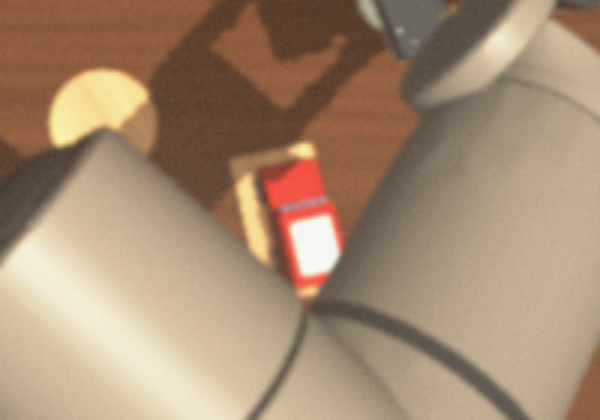

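>>> apply_moves([
  {"offset":[-1,-1,14],"rotation":[-0.002,0.002,0.004]},
  {"offset":[-1,-1,16],"rotation":[-0.002,0.002,0.004]},
  {"offset":[-1,-1,16],"rotation":[-0.002,0.002,0]},
  {"offset":[-1,-1,16],"rotation":[0,0,0]},
  {"offset":[0,0,12],"rotation":[0,0,0]},
  {"offset":[0,0,0],"rotation":[0,0,0]},
  {"offset":[0,0,0],"rotation":[0,0,0]},
])

```text
time: 10.97
tool_pos: [0.554, -0.3741, 0.1272]
tool_rot: [3.139, -0.002, -2.794]
contact_force: [0.3, -0.4, 0.2]
opening: 0.092
```

```bash
python3 plan.py .556 -.3752 .099 3.49 8;python3 -c "
from cell import *;import cv2,pickle
for n in('side',):
  p=read_camera(n);cv2.imwrite('pics/%s4.png'%n,cv2.resize(p['img'][200:360,300:500],None,fx=3,fy=3)[:,:,::-1])
"
```

```text
t 10.97 pos [ 0.554  -0.3741  0.1272] rpy [ 3.139e+00 -2.000e-03 -2.794e+00] F [ 0.3 -0.4  0.2] open 0.092 q [-0.71  0.75  1.28 -0.    1.11 -2.63]
4 rows
[{"offset":[-0.4,-0.4,7.1],"rotation":[0.001,-0.001,-0.0]},{"offset":[-0.4,-0.4,7.1],"rotation":[0.001,-0.001,-0.0]},{"offset":[-0.4,-0.4,7.1],"rotation":[0.001,-0.001,-0.0]},{"offset":[-0.4,-0.4,7.1],"rotation":[0.001,-0.001,-0.0]}]
```

View pics/side4.png

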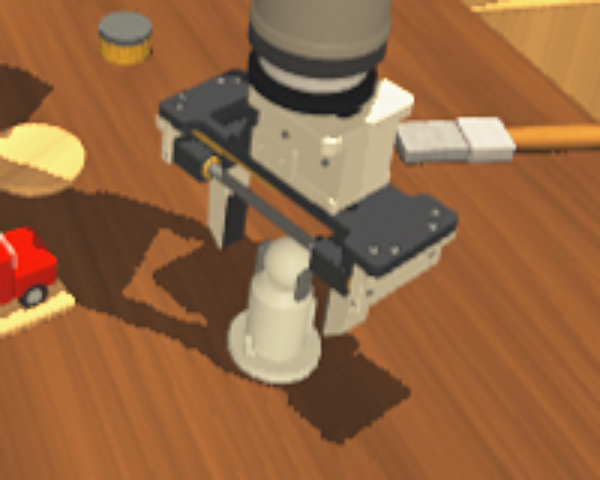

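>>> apply_moves([
  {"offset":[-0.5,-0.5,8],"rotation":[0,0,0]},
  {"offset":[-0.5,-0.5,8],"rotation":[0,0,0]},
  {"offset":[-0.5,-0.5,8],"rotation":[0,0,0]},
  {"offset":[0,0,4],"rotation":[0,0,0]},
  {"offset":[0,0,0],"rotation":[0,0,0]},
  {"offset":[0,0,0],"rotation":[0,0,0]},
])

```text
time: 11.52
tool_pos: [0.5564, -0.3756, 0.0988]
tool_rot: [-3.141, -0.001, -2.795]
contact_force: [0.3, -0.9, -0.3]
opening: 0.0921
```

```bash
python3 plan.py .556 -.3752 .099 3.49 8
```

```text
t 11.52 pos [ 0.5564 -0.3756  0.0988] rpy [-3.141e+00 -1.000e-03 -2.795e+00] F [ 0.3 -0.9 -0.3] open 0.0921 q [-0.71  0.79  1.3  -0.    1.05 -2.62]
1 rows
[{"offset":[0.2,0.5,-0.2],"rotation":[-0.0,-0.001,-0.002]}]
```

>>> apply_moves([
  {"offset":[0,0,0],"rotation":[0,0,0]},
  {"offset":[0,0,0],"rotation":[0,0,0]},
  {"offset":[0,0,0],"rotation":[0,0,0]},
  {"offset":[0,0,0],"rotation":[0,0,0]},
  {"offset":[0,0,0],"rotation":[0,0,0]},
  {"offset":[0,0,0],"rotation":[0,0,0]},
  {"offset":[0,0,0],"rotation":[0,0,0]},
  {"offset":[0,0,0],"rotation":[0,0,0]},
], grip=1, grip_force=18)

```text
time: 12.18
tool_pos: [0.5569, -0.3759, 0.1003]
tool_rot: [-3.139, 0.001, -2.795]
contact_force: [-0.7, 1.5, 0.1]
opening: 0.0431
```

```bash
python3 plan.py .556 -.3752 .22 3.49 20
```

```text
t 12.18 pos [ 0.5569 -0.3759  0.1003] rpy [-3.139e+00  1.000e-03 -2.795e+00] F [-0.7  1.5  0.1] open 0.0431 q [-0.71  0.79  1.3  -0.    1.06 -2.62]
6 rows
[{"offset":[0.1,0.1,-19.9],"rotation":[-0.0,0.0,-0.0]},{"offset":[0.1,0.1,-19.9],"rotation":[-0.0,0.0,-0.0]},{"offset":[0.1,0.1,-19.9],"rotation":[-0.0,0.0,-0.0]},{"offset":[0.1,0.1,-19.9],"rotation":[-0.0,0.0,-0.0]},{"offset":[0.1,0.1,-19.9],"rotation":[-0.0,0.0,-0.0]},{"offset":[0.1,0.2,-19.9],"rotation":[-0.0,0.0,-0.0]}]
```

>>> apply_moves([
  {"offset":[0,0,0],"rotation":[0,0,0]},
  {"offset":[0,0,-6],"rotation":[0,0,0]},
  {"offset":[0,0,-15],"rotation":[0,0,0]},
  {"offset":[0,0,-20],"rotation":[0,0,0]},
  {"offset":[0,0,-20],"rotation":[0,0,0]},
  {"offset":[0,0,-20],"rotation":[0,0,0]},
  {"offset":[0,0,-12],"rotation":[0,0,0]},
  {"offset":[0,0,-4],"rotation":[0,0,0]},
])

```text
time: 12.85
tool_pos: [0.5552, -0.3745, 0.1988]
tool_rot: [3.136, -0.004, -2.795]
contact_force: [0.2, 0.0, -2.2]
opening: 0.0417
```

```bash
python3 plan.py .4453 -.1312 .19 3.49 22;python3 -c "
from cell import *;import cv2,pickle
for n in('side',):
  p=read_camera(n);cv2.imwrite('pics/%s5.png'%n,cv2.resize(p['img'][180:360,280:500],None,fx=3,fy=3)[:,:,::-1])
"
```

```text
t 12.85 pos [ 0.5552 -0.3745  0.1988] rpy [ 3.136 -0.004 -2.795] F [ 0.2  0.  -2.2] open 0.0417 q [-0.71  0.69  1.2  -0.    1.26 -2.62]
13 rows
[{"offset":[1.6,20.5,0.8],"rotation":[0.0,-0.0,-0.0]},{"offset":[1.6,20.5,0.8],"rotation":[0.0,-0.0,-0.0]},{"offset":[1.6,20.5,0.8],"rotation":[0.0,-0.0,-0.0]},{"offset":[1.6,20.5,0.8],"rotation":[0.0,-0.0,-0.0]},{"offset":[1.6,20.5,0.8],"rotation":[0.0,-0.0,-0.0]},{"offset":[1.6,20.5,0.8],"rotation":[0.0,-0.0,-0.0]},{"offset":[1.6,20.5,0.7],"rotation":[0.0,-0.0,-0.0]},{"offset":[1.6,20.5,0.7],"rotation":[0.0,-0.0,-0.0]},{"offset":[1.6,20.5,0.7],"rotation":[0.0,-0.0,-0.0]},{"offset":[1.6,20.5,0.7],"rotation":[0.0,-0.0,-0.0]},{"offset":[1.6,20.5,0.7],"rotation":[0.0,-0.0,-0.0]},{"offset":[1.6,20.5,0.7],"rotation":[0.0,-0.0,-0.0]}]
[{"offset":[1.6,20.5,0.7],"rotation":[0.0,-0.0,-0.0]}]
```

View pics/side5.png

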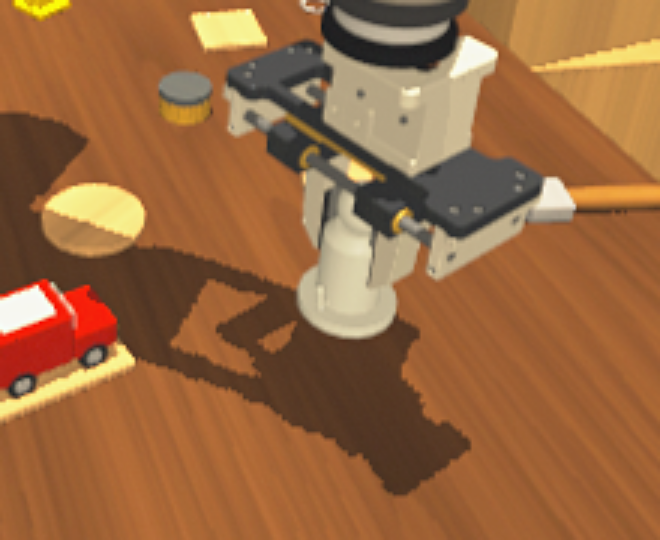

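>>> apply_moves([
  {"offset":[1.5,15,0],"rotation":[0,0,0]},
  {"offset":[1.5,20,0],"rotation":[0,0,0]},
  {"offset":[1.5,21,0],"rotation":[0,0,0]},
  {"offset":[1.5,21,0],"rotation":[0,0,0]},
  {"offset":[1.5,21,0],"rotation":[0,0,0]},
  {"offset":[1.5,21,0],"rotation":[0,0,0]},
  {"offset":[1.5,21,0],"rotation":[0,0,0]},
  {"offset":[1.5,21,0],"rotation":[0,0,0]},
  {"offset":[1.5,21,0],"rotation":[0,0,0]},
  {"offset":[1.5,21,0],"rotation":[0,0,0]},
  {"offset":[1.5,21,0],"rotation":[0,0,0]},
  {"offset":[1.5,15,0],"rotation":[0,0,0]},
])

```text
time: 13.9
tool_pos: [0.4484, -0.147, 0.1907]
tool_rot: [3.126, -0.013, -2.8]
contact_force: [-0.2, -0.3, -1.1]
opening: 0.0414
```

>>> apply_moves([
  {"offset":[0.5,8,0],"rotation":[0,0,0]},
  {"offset":[0,0,0],"rotation":[0,0,0]},
  {"offset":[0,0,0],"rotation":[0,0,0]},
])

```text
time: 14.15
tool_pos: [0.443, -0.1364, 0.1896]
tool_rot: [3.123, -0.016, -2.797]
contact_force: [-0.1, 0.3, -2.0]
opening: 0.0413
```

```bash
python3 plan.py .4453 -.1312 .12 3.49 14
```

```text
t 14.15 pos [ 0.443  -0.1364  0.1896] rpy [ 3.123 -0.016 -2.797] F [-0.1  0.3 -2. ] open 0.0413 q [-0.47  0.36  1.82  0.    0.99 -2.38]
5 rows
[{"offset":[-1.0,0.6,13.9],"rotation":[0.004,-0.003,-0.001]},{"offset":[-1.0,0.6,13.9],"rotation":[0.004,-0.003,-0.001]},{"offset":[-0.9,0.7,13.9],"rotation":[0.004,-0.003,-0.001]},{"offset":[-0.9,0.7,13.9],"rotation":[0.004,-0.003,-0.001]},{"offset":[-0.8,0.8,13.9],"rotation":[0.004,-0.003,-0.001]}]
```

>>> apply_moves([
  {"offset":[-1,1,14],"rotation":[0.004,-0.003,0]},
  {"offset":[-1,1,14],"rotation":[0.004,-0.003,0]},
  {"offset":[-1,1,14],"rotation":[0.004,-0.003,0]},
  {"offset":[-1,1,14],"rotation":[0.004,-0.003,0]},
  {"offset":[-1,1,10],"rotation":[0.004,-0.003,0]},
  {"offset":[0,0,0],"rotation":[0,0,0]},
  {"offset":[0,0,0],"rotation":[0,0,0]},
])

```text
time: 14.73
tool_pos: [0.4501, -0.1363, 0.1207]
tool_rot: [-3.133, 0.004, -2.801]
contact_force: [0.1, 0.4, -1.6]
opening: 0.0419
```

```bash
python3 plan.py .4453 -.1312 .110 3.49 5;python3 -c "
from cell import *;import cv2,pickle
for n in('side',):
  p=read_camera(n);cv2.imwrite('pics/%s6.png'%n,cv2.resize(p['img'][150:330,220:440],None,fx=3,fy=3)[:,:,::-1])
"
```

```text
t 14.73 pos [ 0.4501 -0.1363  0.1207] rpy [-3.133  0.004 -2.801] F [ 0.1  0.4 -1.6] open 0.0419 q [-0.46  0.47  1.89 -0.    0.77 -2.36]
3 rows
[{"offset":[0.9,2.2,3.6],"rotation":[-0.003,0.001,-0.002]},{"offset":[0.9,2.1,3.6],"rotation":[-0.003,0.001,-0.002]},{"offset":[0.9,2.1,3.6],"rotation":[-0.003,0.001,-0.002]}]
```

View pics/side6.png

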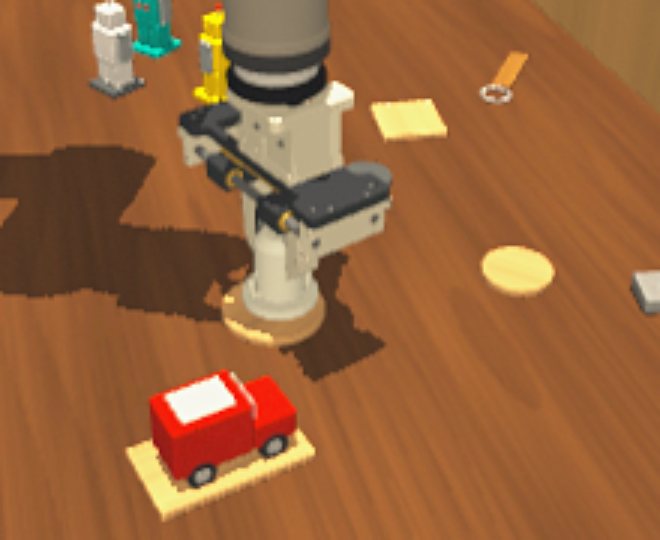

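>>> apply_moves([
  {"offset":[1,2.5,2.5],"rotation":[-0.003,0.001,-0.002]},
  {"offset":[1,2,3],"rotation":[-0.003,0.001,-0.002]},
  {"offset":[0.5,2,2],"rotation":[-0.002,0,0]},
  {"offset":[0,0,0],"rotation":[0,0,0]},
  {"offset":[0,0,0],"rotation":[0,0,0]},
])

```text
time: 15.2
tool_pos: [0.4465, -0.1321, 0.1147]
tool_rot: [-3.139, 0.005, -2.797]
contact_force: [0.3, -0.4, -1.4]
opening: 0.0412
```

```bash
python3 plan.py .4453 -.1312 .108 3.49 3
```

```text
t 15.2 pos [ 0.4465 -0.1321  0.1147] rpy [-3.139  0.005 -2.797] F [ 0.3 -0.4 -1.4] open 0.0412 q [-0.45  0.47  1.91  0.    0.76 -2.37]
3 rows
[{"offset":[0.3,0.4,2.2],"rotation":[-0.001,0.002,-0.001]},{"offset":[0.3,0.4,2.2],"rotation":[-0.001,0.002,-0.001]},{"offset":[0.3,0.4,2.2],"rotation":[-0.001,0.002,-0.001]}]
```

>>> apply_moves([
  {"offset":[0.3,0.4,2.2],"rotation":[-0.001,0.002,0]},
  {"offset":[0.3,0.4,2.2],"rotation":[-0.001,0.002,0]},
  {"offset":[0.3,0.4,2],"rotation":[0,0,0]},
  {"offset":[0,0,1],"rotation":[0,0,0]},
  {"offset":[0,0,0],"rotation":[0,0,0]},
])

```text
time: 15.62
tool_pos: [0.4458, -0.1313, 0.1084]
tool_rot: [-3.139, 0.002, -2.797]
contact_force: [-0.0, 0.1, -2.1]
opening: 0.0414
```

```bash
python3 plan.py .4453 -.1312 .107 3.49 3
```

```text
t 15.62 pos [ 0.4458 -0.1313  0.1084] rpy [-3.139e+00  2.000e-03 -2.797e+00] F [-0.   0.1 -2.1] open 0.0414 q [-0.45  0.48  1.92 -0.    0.74 -2.37]
1 rows
[{"offset":[0.4,0.2,1.4],"rotation":[-0.002,0.002,-0.003]}]
```

Weight is still carried; go down 1–2 mm more.

>>> apply_moves([
  {"offset":[0,0,1.2],"rotation":[0,0,0]},
  {"offset":[0,0,0],"rotation":[0,0,0]},
  {"offset":[0,0,0.8],"rotation":[0,0,0]},
  {"offset":[0,0,0],"rotation":[0,0,0]},
])

```text
time: 15.95
tool_pos: [0.4462, -0.1313, 0.1083]
tool_rot: [-3.138, 0.004, -2.796]
contact_force: [-0.7, 0.2, -1.9]
opening: 0.0418
```

>>> apply_moves([
  {"offset":[0,0,2],"rotation":[0,0,0]},
  {"offset":[0,0,2],"rotation":[0,0,0]},
])

```text
time: 16.12
tool_pos: [0.4465, -0.1312, 0.1069]
tool_rot: [-3.137, 0.005, -2.796]
contact_force: [-7.4, 3.4, 28.6]
opening: 0.0412
```

>>> apply_moves([
  {"offset":[0,0,-0.5],"rotation":[0,0,0]},
  {"offset":[0,0,0],"rotation":[0,0,0]},
])

```text
time: 16.28
tool_pos: [0.4467, -0.1312, 0.108]
tool_rot: [-3.136, 0.006, -2.796]
contact_force: [0.0, 0.8, -2.0]
opening: 0.0414
```

>>> apply_moves([
  {"offset":[0,0,0],"rotation":[0,0,0]},
  {"offset":[0,0,0],"rotation":[0,0,0]},
  {"offset":[0,0,0],"rotation":[0,0,0]},
  {"offset":[0,0,0],"rotation":[0,0,0]},
  {"offset":[0,0,0],"rotation":[0,0,0]},
  {"offset":[0,0,0],"rotation":[0,0,0]},
  {"offset":[0,0,0],"rotation":[0,0,0]},
], grip=0)

```text
time: 16.87
tool_pos: [0.4468, -0.1314, 0.1066]
tool_rot: [-3.137, 0.005, -2.796]
contact_force: [0.4, -0.3, 0.4]
opening: 0.0838
```

>>> apply_moves([
  {"offset":[0,0,-10],"rotation":[0,0,0]},
  {"offset":[0,0,-20],"rotation":[0,0,0]},
  {"offset":[0,0,-30],"rotation":[0,0,0]},
  {"offset":[0,0,-30],"rotation":[0,0,0]},
  {"offset":[0,0,-20],"rotation":[0,0,0]},
])

```text
time: 17.28
tool_pos: [0.4435, -0.13, 0.2157]
tool_rot: [3.137, -0.004, -2.797]
contact_force: [0.4, -0.8, -0.3]
opening: 0.0919
```

```bash
python3 plan.py .3745 .319 .24 3.69 30;python3 -c "
from cell import *;import cv2,pickle
for n in('side',):
  p=read_camera(n);cv2.imwrite('pics/%s7.png'%n,cv2.resize(p['img'][150:330,220:440],None,fx=3,fy=3)[:,:,::-1])
"
```

```text
t 17.28 pos [ 0.4435 -0.13    0.2157] rpy [ 3.137 -0.004 -2.797] F [ 0.4 -0.8 -0.3] open 0.0919 q [-0.45  0.31  1.8   0.    1.03 -2.37]
16 rows
[{"offset":[-5.4,27.9,-1.4],"rotation":[0.0,-0.0,-0.013]},{"offset":[-5.8,27.8,-1.4],"rotation":[0.0,-0.0,-0.013]},{"offset":[-6.1,27.7,-1.4],"rotation":[0.0,-0.0,-0.013]},{"offset":[-6.5,27.6,-1.4],"rotation":[0.0,-0.0,-0.013]},{"offset":[-6.8,27.6,-1.4],"rotation":[0.0,-0.0,-0.013]},{"offset":[-7.2,27.5,-1.5],"rotation":[0.0,-0.0,-0.013]},{"offset":[-7.5,27.4,-1.5],"rotation":[0.0,-0.0,-0.013]},{"offset":[-7.9,27.3,-1.5],"rotation":[0.0,-0.0,-0.013]},{"offset":[-8.2,27.2,-1.5],"rotation":[0.0,-0.0,-0.013]},{"offset":[-8.6,27.1,-1.5],"rotation":[0.0,-0.0,-0.013]},{"offset":[-8.9,27.0,-1.5],"rotation":[0.0,-0.0,-0.013]},{"offset":[-9.3,26.8,-1.5],"rotation":[0.0,-0.0,-0.013]}]
[{"offset":[-9.6,26.7,-1.5],"rotation":[0.0,-0.0,-0.013]},{"offset":[-9.9,26.6,-1.5],"rotation":[0.0,-0.0,-0.013]},{"offset":[-10.3,26.5,-1.5],"rotation":[0.0,-0.0,-0.013]},{"offset":[-10.6,26.3,-1.5],"rotation":[0.0,-0.0,-0.013]}]
```

View pics/side7.png

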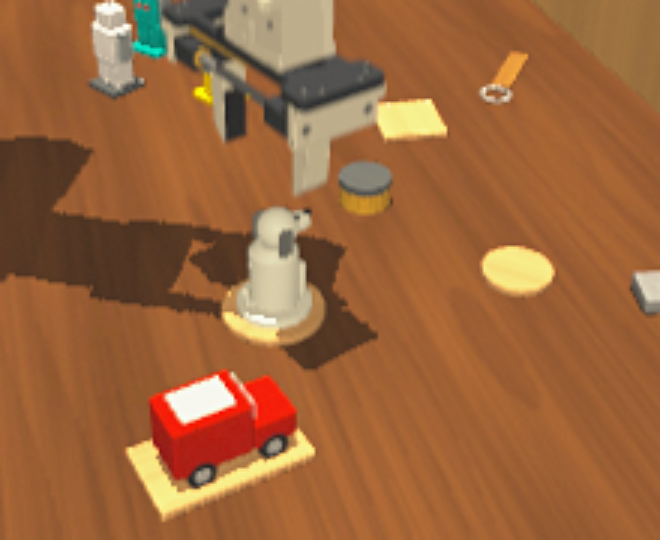

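>>> apply_moves([
  {"offset":[-5,28,-2],"rotation":[0,0,-0.013]},
  {"offset":[-6,28,-2],"rotation":[0,0,-0.013]},
  {"offset":[-6,28,-2],"rotation":[0,0,-0.013]},
  {"offset":[-7,28,-2],"rotation":[0,0,-0.013]},
  {"offset":[-7,28,-2],"rotation":[0,0,-0.013]},
  {"offset":[-7,28,-2],"rotation":[0,0,-0.013]},
  {"offset":[-8,27,-2],"rotation":[0,0,-0.013]},
  {"offset":[-8,27,-2],"rotation":[0,0,-0.013]},
  {"offset":[-8,27,-2],"rotation":[0,0,-0.013]},
  {"offset":[-9,27,-2],"rotation":[0,0,-0.013]},
  {"offset":[-9,27,-2],"rotation":[0,0,-0.013]},
  {"offset":[-9,27,-2],"rotation":[0,0,-0.013]},
])

```text
time: 18.33
tool_pos: [0.3916, 0.2167, 0.2439]
tool_rot: [-3.133, 0.007, -2.644]
contact_force: [0.4, 0.7, -0.6]
opening: 0.0918
```

```bash
python3 plan.py .3745 .319 .22 3.69 25
```

```text
t 18.33 pos [0.3916 0.2167 0.2439] rpy [-3.133  0.007 -2.644] F [ 0.4  0.7 -0.6] open 0.0918 q [ 0.34  0.25  1.8  -0.01  1.08 -1.73]
5 rows
[{"offset":[-6.7,19.7,4.7],"rotation":[-0.002,0.001,-0.01]},{"offset":[-6.9,19.6,4.7],"rotation":[-0.002,0.001,-0.01]},{"offset":[-7.1,19.5,4.7],"rotation":[-0.002,0.001,-0.01]},{"offset":[-7.3,19.4,4.7],"rotation":[-0.002,0.001,-0.01]},{"offset":[-7.5,19.3,4.8],"rotation":[-0.002,0.001,-0.01]}]
```

>>> apply_moves([
  {"offset":[-7,20,5],"rotation":[-0.002,0.001,-0.01]},
  {"offset":[-7,20,5],"rotation":[-0.002,0.001,-0.01]},
  {"offset":[-7,20,5],"rotation":[-0.002,0.001,-0.01]},
  {"offset":[-7,18,5],"rotation":[-0.002,0.001,-0.01]},
  {"offset":[-4,10,2],"rotation":[-0.002,0.001,-0.01]},
  {"offset":[0,0,0],"rotation":[0,0,0]},
  {"offset":[0,0,0],"rotation":[0,0,0]},
])

```text
time: 18.92
tool_pos: [0.3729, 0.3183, 0.22]
tool_rot: [3.14, 0.003, -2.583]
contact_force: [0.2, 0.2, -0.2]
opening: 0.092
```

```bash
python3 plan.py .3745 .319 .19 3.69 10;python3 -c "
from cell import *;import cv2,pickle
for n in('top',):
  p=read_camera(n);pickle.dump(p,open('top8.pkl','wb'));cv2.imwrite('pics/%s8.png'%n,cv2.resize(p['img'][100:320,100:520],None,fx=1.8,fy=1.8)[:,:,::-1])
"
```

```text
t 18.92 pos [0.3729 0.3183 0.22  ] rpy [ 3.140e+00  3.000e-03 -2.583e+00] F [ 0.2  0.2 -0.2] open 0.092 q [ 0.55  0.35  1.73  0.    1.06 -1.58]
4 rows
[{"offset":[-0.4,-0.1,7.5],"rotation":[0.001,0.001,0.003]},{"offset":[-0.4,-0.1,7.5],"rotation":[0.001,0.001,0.003]},{"offset":[-0.4,-0.1,7.5],"rotation":[0.001,0.001,0.003]},{"offset":[-0.4,-0.1,7.5],"rotation":[0.001,0.001,0.003]}]
```

View pics/top8.png

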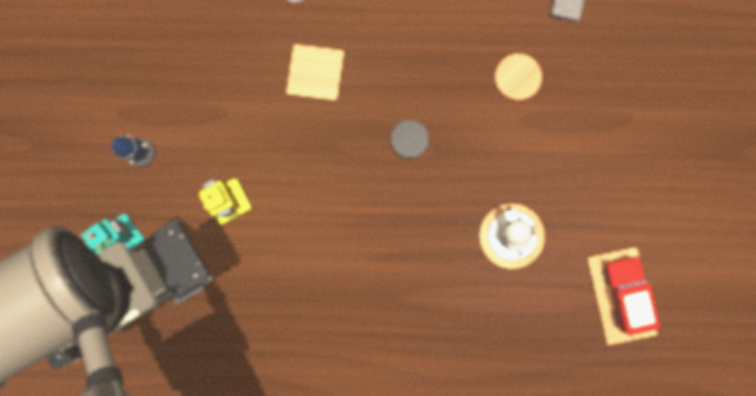

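```bash
cat > r4.py <<'E'
from fit import *
import pickle,sys
T=pickle.load(open(sys.argv[1],"rb"))
im=T["img"].astype(int);g=im.min(2);R,G,B=im[...,0],im[...,1],im[...,2]
x,y=.367,-.283
m=(((R-G>95)&(R-B>95))|((g>185))).astype(np.uint8)
w=np.zeros_like(m);cv2.circle(w,tuple(int(v) for v in proj(T,np.array([[x,y,.04]]))[0]),30,1,-1);m*=w
m=cv2.morphologyEx(m,cv2.MORPH_CLOSE,np.ones((3,3)))
v,f=fit([T],"toy_van",(x,y),[.22],.008,[m]);print("van",v.round(4),f, np.round(v[:2]-[.3655,-.2837],4))
m=(g>170).astype(np.uint8)
m0=m.copy();w=np.zeros_like(m);cv2.circle(w,tuple(int(v) for v in proj(T,np.array([[.445,-.131,.02]]))[0]),24,1,-1);m0*=w
vis=T["img"].copy()
for mm,n,p,z in((None,"toy_van",v,.008),(None,"china_dog",(.4441,-.1322,0),.008),(None,"plinth_large_round",(.4441,-.1322,0),0),(None,"plinth_oblong",(.3655,-.2837,.2275),0)):
    cs,_=cv2.findContours((cv2.resize(render(T,n,*p,z),None,fx=1,fy=1)>.5).astype(np.uint8),0,1);cv2.drawContours(vis,cs,-1,(0,255,0),1)
o=np.hstack([cv2.resize(q[180:300,360:480],(400,400),interpolation=0) for q in(T["img"],vis)])
cv2.imwrite("pics/"+sys.argv[2],o[:,:,::-1])
E
python3 r4.py top8.pkl g8.png
```

```text
van [ 0.369  -0.2881  0.2743] 0.2695018796992481 [ 0.0035 -0.0044]
```

View pics/g8.png

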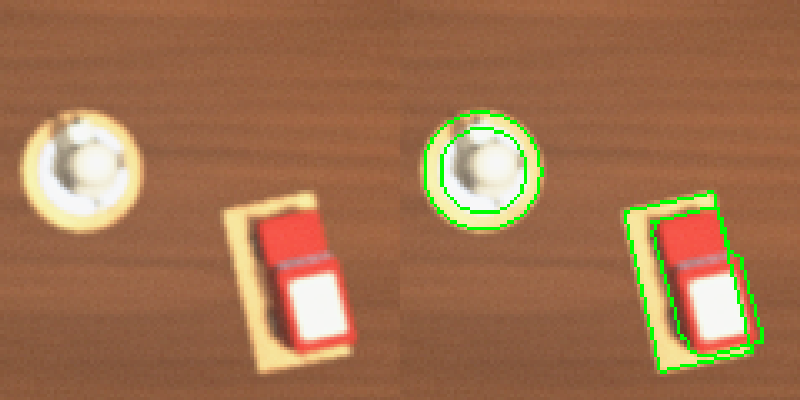

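```bash
python3 - <<'E'
from fit import *
import pickle
T=pickle.load(open("top8.pkl","rb"))
im=cv2.resize(T["img"][232:300,428:472],None,fx=9,fy=9,interpolation=2)
print(im.shape)
for v,col in(((.3655,-.2837,.2275),(0,255,0)),):
    cc,s=np.cos(v[2]),np.sin(v[2]);R=np.array([[cc,-s,0],[s,cc,0],[0,0,1]])
    for h in M["toy_van"][:2]:
        uv=(proj(T,h@R.T+[v[0],v[1],.008])-[428,232]+.5)*9
        for a in range(8):
            for b in(1,2,4):
                if not a&b:cv2.line(im,tuple(uv[a].astype(int)),tuple(uv[a|b].astype(int)),col,1)
cv2.imwrite("pics/g9.png",im[:,:,::-1])
E
```

```text
(612, 396, 3)
```

View pics/g9.png

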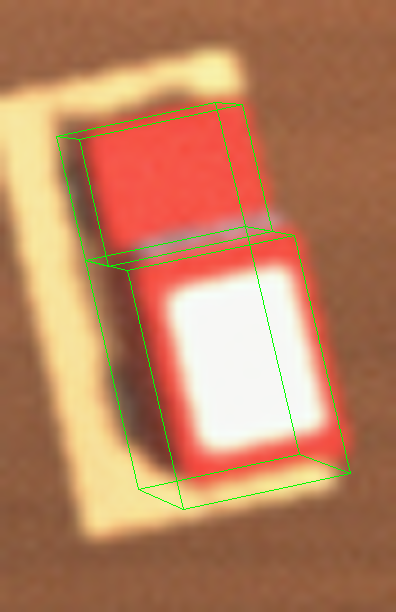

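>>> apply_moves([
  {"offset":[0,0,10],"rotation":[0.001,0.001,0.003]},
  {"offset":[0,0,15],"rotation":[0.001,0.001,0.003]},
  {"offset":[-0.5,0,15],"rotation":[0.001,0.001,0.003]},
  {"offset":[-0.5,0,15],"rotation":[0,0,0.003]},
  {"offset":[0,0,15],"rotation":[0,0,0]},
  {"offset":[0,0,10],"rotation":[0,0,0]},
  {"offset":[0,0,0],"rotation":[0,0,0]},
  {"offset":[0,0,0],"rotation":[0,0,0]},
])

```text
time: 19.63
tool_pos: [0.377, 0.3111, 0.1358]
tool_rot: [-3.138, 0.002, -2.608]
contact_force: [0.8, 0.2, 0.8]
opening: 0.0918
```

```bash
python3 plan.py .3745 .319 .117 3.69 8;python3 -c "
from cell import *;import cv2,pickle
for n in('side',):
  p=read_camera(n);cv2.imwrite('pics/%s9.png'%n,cv2.resize(p['img'][80:220,190:350],None,fx=4,fy=4)[:,:,::-1])
"
```

```text
t 19.63 pos [0.377  0.3111 0.1358] rpy [-3.138e+00  2.000e-03 -2.608e+00] F [0.8 0.2 0.8] open 0.0918 q [ 0.53  0.47  1.83 -0.    0.85 -1.57]
3 rows
[{"offset":[-0.6,2.7,6.3],"rotation":[-0.001,0.001,-0.005]},{"offset":[-0.6,2.7,6.3],"rotation":[-0.001,0.001,-0.005]},{"offset":[-0.7,2.7,6.3],"rotation":[-0.001,0.001,-0.005]}]
```

View pics/side9.png

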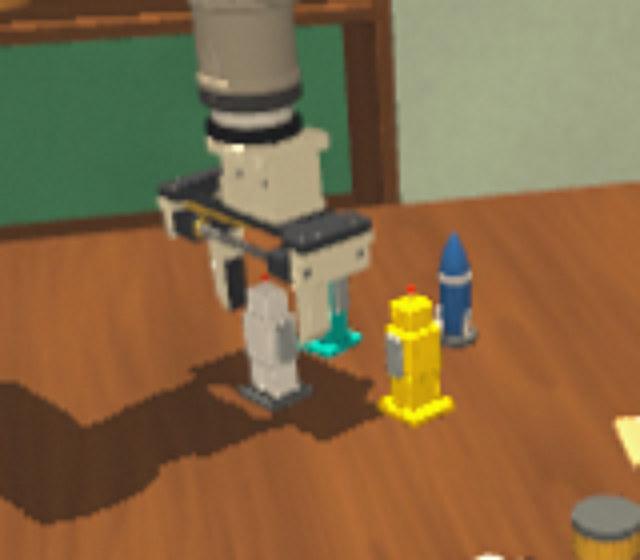

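>>> apply_moves([
  {"offset":[-1,4,3],"rotation":[-0.001,0.001,-0.006]},
  {"offset":[-0.5,3,5],"rotation":[-0.001,0.001,-0.005]},
  {"offset":[-0.5,1,5],"rotation":[0,0,-0.004]},
  {"offset":[0,0,4],"rotation":[0,0,0]},
  {"offset":[0,0,0],"rotation":[0,0,0]},
])

```text
time: 20.1
tool_pos: [0.3758, 0.3199, 0.1198]
tool_rot: [-3.14, 0.005, -2.592]
contact_force: [-0.9, -0.8, 0.7]
opening: 0.0916
```

```bash
python3 plan.py .3745 .319 .117 3.69 8
```

```text
t 20.1 pos [0.3758 0.3199 0.1198] rpy [-3.14   0.005 -2.592] F [-0.9 -0.8  0.7] open 0.0916 q [ 0.55  0.5   1.83 -0.    0.81 -1.57]
1 rows
[{"offset":[1.6,-0.1,2.8],"rotation":[-0.001,0.005,0.001]}]
```

>>> apply_moves([
  {"offset":[1.5,0,3],"rotation":[0,0.004,0]},
  {"offset":[0,0,0],"rotation":[0,0,0]},
])

```text
time: 20.27
tool_pos: [0.3743, 0.3192, 0.1163]
tool_rot: [-3.14, 0.001, -2.592]
contact_force: [-1.0, 0.3, 0.8]
opening: 0.092
```

>>> apply_moves([
  {"offset":[0,0,0],"rotation":[0,0,0]},
  {"offset":[0,0,0],"rotation":[0,0,0]},
  {"offset":[0,0,0],"rotation":[0,0,0]},
  {"offset":[0,0,0],"rotation":[0,0,0]},
  {"offset":[0,0,0],"rotation":[0,0,0]},
  {"offset":[0,0,0],"rotation":[0,0,0]},
  {"offset":[0,0,0],"rotation":[0,0,0]},
  {"offset":[0,0,0],"rotation":[0,0,0]},
  {"offset":[0,0,0],"rotation":[0,0,0]},
], grip=1, grip_force=15)

```text
time: 21.02
tool_pos: [0.3746, 0.3192, 0.1168]
tool_rot: [-3.14, 0.002, -2.592]
contact_force: [0.1, 0.0, -0.4]
opening: 0.0477
```

>>> apply_moves([
  {"offset":[0,0,-6],"rotation":[0,0,0]},
  {"offset":[0,0,-15],"rotation":[0,0,0]},
  {"offset":[0,0,-22],"rotation":[0,0,0]},
  {"offset":[0,0,-25],"rotation":[0,0,0]},
  {"offset":[0,0,-25],"rotation":[0,0,0]},
  {"offset":[0,0,-25],"rotation":[0,0,0]},
  {"offset":[0,0,-15],"rotation":[0,0,0]},
  {"offset":[0,0,-6],"rotation":[0,0,0]},
])

```text
time: 21.68
tool_pos: [0.3719, 0.3179, 0.2607]
tool_rot: [-3.141, -0.009, -2.592]
contact_force: [0.1, -0.1, -1.3]
opening: 0.0477
```

```bash
python3 plan.py .6697 .1455 .25 3.022 24;python3 -c "
from cell import *;import cv2,pickle
for n in('side',):
  p=read_camera(n);cv2.imwrite('pics/%s10.png'%n,cv2.resize(p['img'][60:220,190:370],None,fx=4,fy=4)[:,:,::-1])
"
```

```text
t 21.68 pos [0.3719 0.3179 0.2607] rpy [-3.141 -0.009 -2.592] F [ 0.1 -0.1 -1.3] open 0.0477 q [ 0.55  0.31  1.66 -0.    1.18 -1.57]
15 rows
[{"offset":[-10.9,-20.2,0.6],"rotation":[-0.0,-0.001,0.045]},{"offset":[-11.8,-19.7,0.6],"rotation":[-0.0,-0.001,0.045]},{"offset":[-12.7,-19.1,0.6],"rotation":[-0.0,-0.001,0.045]},{"offset":[-13.5,-18.5,0.6],"rotation":[-0.0,-0.001,0.045]},{"offset":[-14.3,-17.9,0.6],"rotation":[-0.0,-0.001,0.045]},{"offset":[-15.1,-17.3,0.6],"rotation":[-0.0,-0.001,0.045]},{"offset":[-15.9,-16.6,0.6],"rotation":[-0.0,-0.001,0.045]},{"offset":[-16.6,-15.8,0.7],"rotation":[-0.0,-0.001,0.045]},{"offset":[-17.3,-15.1,0.7],"rotation":[-0.0,-0.001,0.045]},{"offset":[-17.9,-14.3,0.7],"rotation":[-0.0,-0.001,0.045]},{"offset":[-18.6,-13.5,0.7],"rotation":[-0.0,-0.001,0.045]},{"offset":[-19.1,-12.6,0.7],"rotation":[-0.0,-0.001,0.045]}]
[{"offset":[-19.7,-11.8,0.7],"rotation":[-0.0,-0.001,0.045]},{"offset":[-20.2,-10.9,0.7],"rotation":[-0.0,-0.001,0.045]},{"offset":[-20.7,-10.0,0.7],"rotation":[-0.0,-0.001,0.045]}]
```

View pics/side10.png

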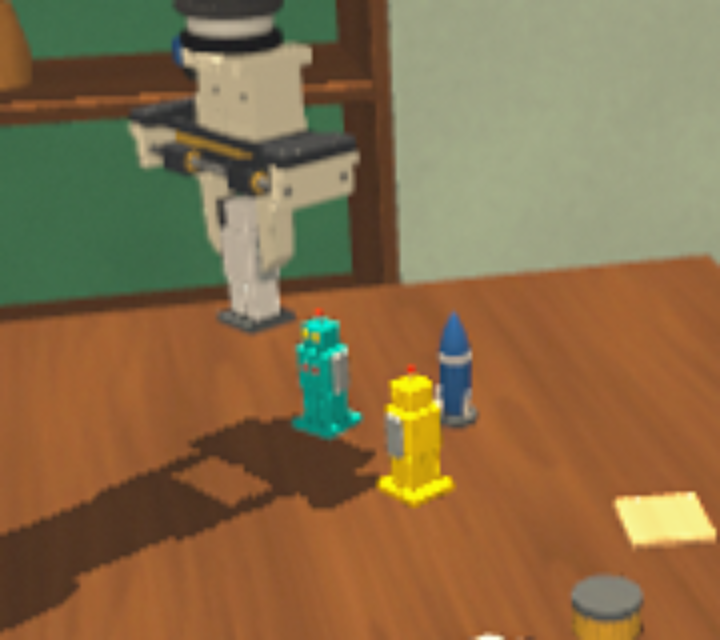

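>>> apply_moves([
  {"offset":[-11,-20,-2],"rotation":[0,-0.001,0.045]},
  {"offset":[-12,-20,-2],"rotation":[0,-0.001,0.045]},
  {"offset":[-13,-19,-2],"rotation":[0,-0.001,0.045]},
  {"offset":[-14,-18,-2],"rotation":[0,-0.001,0.045]},
  {"offset":[-14,-18,-2],"rotation":[0,-0.001,0.045]},
  {"offset":[-15,-17,-1],"rotation":[0,-0.001,0.045]},
  {"offset":[-16,-17,-1],"rotation":[0,-0.001,0.045]},
  {"offset":[-17,-16,0],"rotation":[0,-0.001,0.045]},
  {"offset":[-17,-15,0],"rotation":[0,-0.001,0.045]},
  {"offset":[-18,-14,0],"rotation":[0,-0.001,0.045]},
  {"offset":[-19,-13,0],"rotation":[0,-0.001,0.045]},
  {"offset":[-19,-12,0],"rotation":[0,-0.001,0.045]},
])

```text
time: 22.73
tool_pos: [0.6114, 0.1742, 0.2573]
tool_rot: [-3.135, -0.019, 3.133]
contact_force: [0.0, -0.1, -2.0]
opening: 0.0478
```

```bash
python3 plan.py .6697 .1455 .22 3.022 24
```

```text
t 22.73 pos [0.6114 0.1742 0.2573] rpy [-3.135 -0.019  3.133] F [ 0.  -0.1 -2. ] open 0.0478 q [ 0.16  0.58  1.23 -0.    1.35 -1.4 ]
4 rows
[{"offset":[-14.8,-7.0,9.1],"rotation":[-0.002,-0.005,0.028]},{"offset":[-15.0,-6.6,9.2],"rotation":[-0.002,-0.005,0.028]},{"offset":[-15.1,-6.2,9.2],"rotation":[-0.002,-0.005,0.028]},{"offset":[-15.2,-5.8,9.3],"rotation":[-0.002,-0.005,0.028]}]
```

>>> apply_moves([
  {"offset":[-15,-7,8],"rotation":[-0.002,-0.005,0.028]},
  {"offset":[-15,-7,9],"rotation":[-0.002,-0.005,0.028]},
  {"offset":[-15,-6,9],"rotation":[-0.002,-0.005,0.028]},
  {"offset":[-10,-4,9],"rotation":[-0.002,-0.005,0.028]},
  {"offset":[-4,-2,5],"rotation":[0,0,0]},
  {"offset":[0,0,0],"rotation":[0,0,0]},
  {"offset":[0,0,0],"rotation":[0,0,0]},
])

```text
time: 23.32
tool_pos: [0.6711, 0.1391, 0.2026]
tool_rot: [-3.138, -0.013, 3.008]
contact_force: [-0.7, 0.8, -1.4]
opening: 0.0484
```

```bash
python3 plan.py .6697 .1455 .145 3.022 14
```

```text
t 23.32 pos [0.6711 0.1391 0.2026] rpy [-3.138 -0.013  3.008] F [-0.7  0.8 -1.4] open 0.0484 q [ 0.09  0.72  1.13 -0.    1.3  -1.34]
5 rows
[{"offset":[0.3,1.3,11.5],"rotation":[-0.001,-0.003,-0.003]},{"offset":[0.3,1.3,11.5],"rotation":[-0.001,-0.003,-0.003]},{"offset":[0.4,1.2,11.5],"rotation":[-0.001,-0.003,-0.003]},{"offset":[0.4,1.2,11.5],"rotation":[-0.001,-0.003,-0.003]},{"offset":[0.4,1.2,11.5],"rotation":[-0.001,-0.003,-0.003]}]
```

>>> apply_moves([
  {"offset":[0.5,1.5,12],"rotation":[-0.001,-0.004,-0.003]},
  {"offset":[0.5,1.5,12],"rotation":[-0.001,-0.004,-0.003]},
  {"offset":[0.5,1,12],"rotation":[-0.001,-0.004,-0.003]},
  {"offset":[0.5,1,12],"rotation":[0,-0.003,-0.003]},
  {"offset":[0,1,8],"rotation":[0,0,0]},
  {"offset":[0,0,0],"rotation":[0,0,0]},
  {"offset":[0,0,0],"rotation":[0,0,0]},
])

```text
time: 23.9
tool_pos: [0.6665, 0.1502, 0.1488]
tool_rot: [3.14, 0.005, 3.029]
contact_force: [0.2, 0.6, -1.3]
opening: 0.048
```

```bash
python3 plan.py .6697 .1455 .132 3.022 6;python3 -c "
from cell import *;import cv2,pickle
for n in('side',):
  p=read_camera(n);cv2.imwrite('pics/%s11.png'%n,cv2.resize(p['img'][80:240,260:440],None,fx=4,fy=4)[:,:,::-1])
"
```

```text
t 23.9 pos [0.6665 0.1502 0.1488] rpy [3.14  0.005 3.029] F [ 0.2  0.6 -1.3] open 0.048 q [ 0.11  0.75  1.22  0.    1.17 -1.35]
3 rows
[{"offset":[-1.2,-1.4,5.6],"rotation":[0.0,0.002,0.002]},{"offset":[-1.2,-1.4,5.6],"rotation":[0.0,0.002,0.002]},{"offset":[-1.2,-1.4,5.6],"rotation":[0.0,0.002,0.002]}]
```

View pics/side11.png

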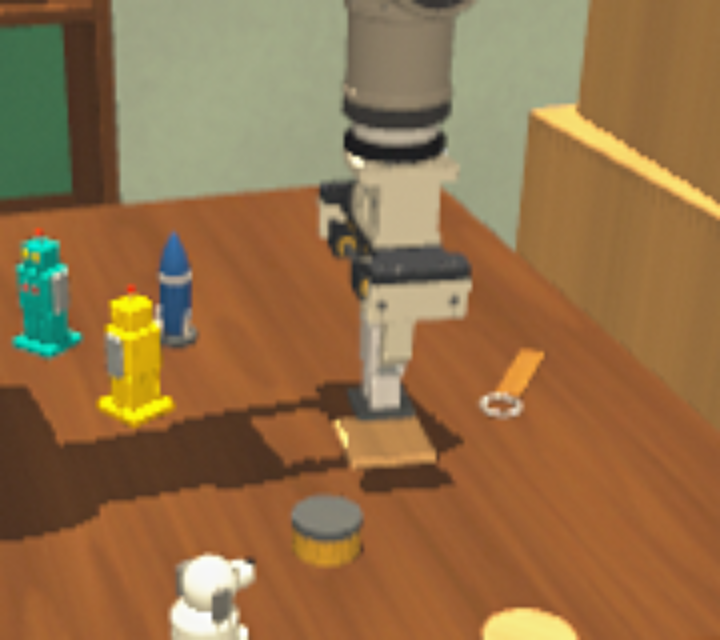

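>>> apply_moves([
  {"offset":[-1.5,-1.5,6],"rotation":[0,0.002,0.002]},
  {"offset":[-1.5,-1.5,6],"rotation":[0,0.002,0.002]},
  {"offset":[-1,-1.5,5],"rotation":[0,0.002,0.002]},
  {"offset":[0,0,0],"rotation":[0,0,0]},
  {"offset":[0,0,0],"rotation":[0,0,0]},
])

```text
time: 24.37
tool_pos: [0.6715, 0.1448, 0.1331]
tool_rot: [3.139, 0.002, 3.022]
contact_force: [-0.1, 0.5, -1.4]
opening: 0.048
```

```bash
python3 plan.py .6697 .1455 .1255 3.022 4
```

```text
t 24.37 pos [0.6715 0.1448 0.1331] rpy [3.139e+00 2.000e-03 3.022e+00] F [-0.1  0.5 -1.4] open 0.048 q [ 0.1   0.78  1.22  0.    1.15 -1.35]
2 rows
[{"offset":[1.0,0.2,3.8],"rotation":[0.001,0.001,0.0]},{"offset":[1.0,0.2,3.8],"rotation":[0.001,0.001,0.0]}]
```

>>> apply_moves([
  {"offset":[1,0,3],"rotation":[0,0.001,0]},
  {"offset":[1,0,2.5],"rotation":[0,0.001,0]},
  {"offset":[0,0,1.5],"rotation":[0,0,0]},
  {"offset":[0,0,1],"rotation":[0,0,0]},
  {"offset":[0,0,0],"rotation":[0,0,0]},
])

```text
time: 24.78
tool_pos: [0.6697, 0.1447, 0.1248]
tool_rot: [3.139, 0.001, 3.022]
contact_force: [0.5, -0.0, -1.2]
opening: 0.0477
```

```bash
python3 plan.py .6697 .1455 .1248 3.022 4;python3 -c "
from cell import *;import cv2,pickle
for n in('side',):
  p=read_camera(n);cv2.imwrite('pics/%s12.png'%n,cv2.resize(p['img'][110:240,280:440],None,fx=4,fy=4)[:,:,::-1])
"
```

```text
t 24.78 pos [0.6697 0.1447 0.1248] rpy [3.139e+00 1.000e-03 3.022e+00] F [ 0.5 -0.  -1.2] open 0.0477 q [ 0.1   0.78  1.23  0.    1.13 -1.35]
1 rows
[{"offset":[0.1,0.8,-0.0],"rotation":[0.002,0.001,-0.0]}]
```

View pics/side12.png

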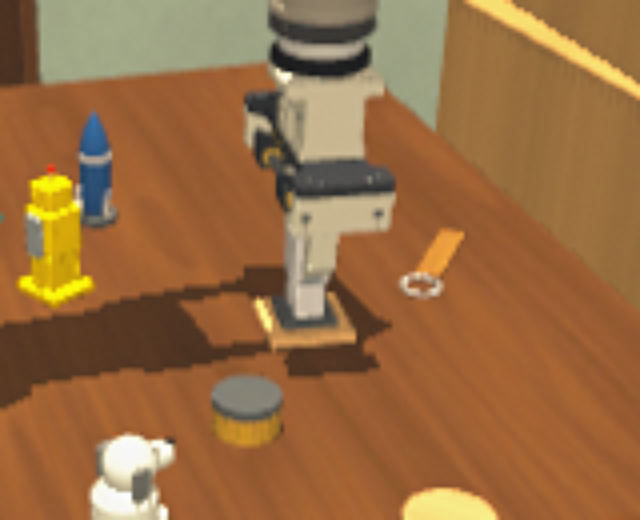

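>>> apply_moves([
  {"offset":[0,0.5,1],"rotation":[0.001,0,0]},
  {"offset":[0,0,0.5],"rotation":[0,0,0]},
  {"offset":[0,0,0],"rotation":[0,0,0]},
])

```text
time: 25.08
tool_pos: [0.6701, 0.145, 0.1249]
tool_rot: [3.141, 0.003, 3.022]
contact_force: [-0.0, 0.5, -2.0]
opening: 0.0478
```

>>> apply_moves([
  {"offset":[0,0,0],"rotation":[0,0,0]},
  {"offset":[0,0,0],"rotation":[0,0,0]},
  {"offset":[0,0,0],"rotation":[0,0,0]},
  {"offset":[0,0,0],"rotation":[0,0,0]},
  {"offset":[0,0,0],"rotation":[0,0,0]},
  {"offset":[0,0,0],"rotation":[0,0,0]},
  {"offset":[0,0,0],"rotation":[0,0,0]},
], grip=0)

```text
time: 25.67
tool_pos: [0.6707, 0.1454, 0.1253]
tool_rot: [3.14, 0.004, 3.022]
contact_force: [-0.1, 0.1, -0.1]
opening: 0.0895
```

>>> apply_moves([
  {"offset":[0,0,-10],"rotation":[0,0,0]},
  {"offset":[0,0,-20],"rotation":[0,0,0]},
  {"offset":[0,0,-30],"rotation":[0,0,0]},
  {"offset":[0,0,-30],"rotation":[0,0,0]},
  {"offset":[0,0,-20],"rotation":[0,0,0]},
])

```text
time: 26.08
tool_pos: [0.6677, 0.145, 0.2348]
tool_rot: [-3.14, -0.008, 3.022]
contact_force: [0.8, 0.7, 0.7]
opening: 0.092
```

```bash
python3 plan.py .5525 .388 .22 3.1 28;python3 -c "
from cell import *;import cv2,pickle
for n in('side',):
  p=read_camera(n);cv2.imwrite('pics/%s13.png'%n,cv2.resize(p['img'][110:240,280:440],None,fx=4,fy=4)[:,:,::-1])
"
```

```text
t 26.08 pos [0.6677 0.145  0.2348] rpy [-3.14  -0.008  3.022] F [0.8 0.7 0.7] open 0.092 q [ 0.1   0.69  1.1   0.    1.36 -1.35]
10 rows
[{"offset":[14.3,22.8,1.6],"rotation":[-0.0,-0.001,-0.008]},{"offset":[14.2,22.9,1.6],"rotation":[-0.0,-0.001,-0.008]},{"offset":[14.0,23.0,1.6],"rotation":[-0.0,-0.001,-0.008]},{"offset":[13.8,23.1,1.5],"rotation":[-0.0,-0.001,-0.008]},{"offset":[13.6,23.2,1.5],"rotation":[-0.0,-0.001,-0.008]},{"offset":[13.4,23.3,1.5],"rotation":[-0.0,-0.001,-0.008]},{"offset":[13.3,23.4,1.5],"rotation":[-0.0,-0.001,-0.008]},{"offset":[13.1,23.5,1.5],"rotation":[-0.0,-0.001,-0.008]},{"offset":[12.9,23.6,1.5],"rotation":[-0.0,-0.001,-0.008]},{"offset":[12.7,23.7,1.5],"rotation":[-0.0,-0.001,-0.008]}]
```

View pics/side13.png

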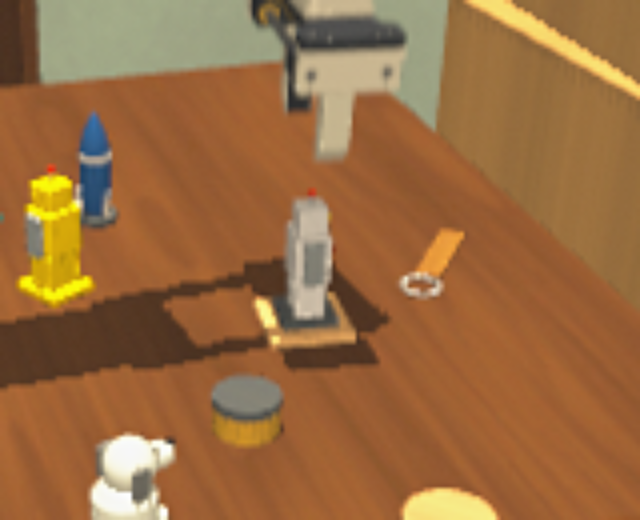

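```bash
python3 plan.py .5525 .388 .22 3.4 28
```

```text
t 26.13 pos [0.6691 0.1452 0.2395] rpy [ 3.141e+00 -1.000e-03  3.022e+00] F [ 1.3 -0.1  3.8] open 0.092 q [ 0.1   0.68  1.1   0.    1.36 -1.35]
10 rows
[{"offset":[14.5,22.7,2.0],"rotation":[0.0,-0.0,-0.038]},{"offset":[13.6,23.2,2.0],"rotation":[0.0,-0.0,-0.038]},{"offset":[12.7,23.7,2.0],"rotation":[0.0,-0.0,-0.038]},{"offset":[11.8,24.2,2.0],"rotation":[0.0,-0.0,-0.038]},{"offset":[10.9,24.6,2.0],"rotation":[0.0,-0.0,-0.038]},{"offset":[9.9,25.0,2.0],"rotation":[0.0,-0.0,-0.038]},{"offset":[9.0,25.4,2.0],"rotation":[0.0,-0.0,-0.038]},{"offset":[8.0,25.7,2.0],"rotation":[0.0,-0.0,-0.038]},{"offset":[7.1,26.0,2.0],"rotation":[0.0,-0.0,-0.038]},{"offset":[6.1,26.2,2.0],"rotation":[0.0,-0.0,-0.038]}]
```

>>> apply_moves([
  {"offset":[14,23,1],"rotation":[0,0,-0.038]},
  {"offset":[14,23,1],"rotation":[0,0,-0.038]},
  {"offset":[13,24,1],"rotation":[0,0,-0.038]},
  {"offset":[12,24,1],"rotation":[0,0,-0.038]},
  {"offset":[11,25,1],"rotation":[0,0,-0.038]},
  {"offset":[10,25,1],"rotation":[0,0,-0.038]},
  {"offset":[9,25,1],"rotation":[0,0,-0.038]},
  {"offset":[8,24,1],"rotation":[0,0,-0.038]},
  {"offset":[6,20,1],"rotation":[0,0,-0.038]},
  {"offset":[3,12,1],"rotation":[0,0,-0.03]},
  {"offset":[0,0,0],"rotation":[0,0,0]},
  {"offset":[0,0,0],"rotation":[0,0,0]},
])

```text
time: 27.13
tool_pos: [0.557, 0.3747, 0.2415]
tool_rot: [-3.141, 0.017, -2.875]
contact_force: [0.4, -1.1, 0.4]
opening: 0.0918
```

```bash
python3 plan.py .5525 .388 .18 3.4 15; python3 -c "
from cell import *;import cv2,pickle
p=read_camera('top');pickle.dump(p,open('top14.pkl','wb'))
cv2.imwrite('pics/top14.png',cv2.resize(p['img'][100:320,100:520],None,fx=1.8,fy=1.8)[:,:,::-1])
"
```

```text
t 27.13 pos [0.557  0.3747 0.2415] rpy [-3.141  0.017 -2.875] F [ 0.4 -1.1  0.4] open 0.0918 q [ 0.48  0.65  1.16 -0.    1.32 -1.36]
5 rows
[{"offset":[0.4,2.8,12.3],"rotation":[-0.0,0.003,0.002]},{"offset":[0.3,2.8,12.3],"rotation":[-0.0,0.003,0.002]},{"offset":[0.3,2.8,12.3],"rotation":[-0.0,0.003,0.002]},{"offset":[0.3,2.8,12.3],"rotation":[-0.0,0.003,0.002]},{"offset":[0.2,2.8,12.3],"rotation":[-0.0,0.003,0.002]}]
```

View pics/top14.png

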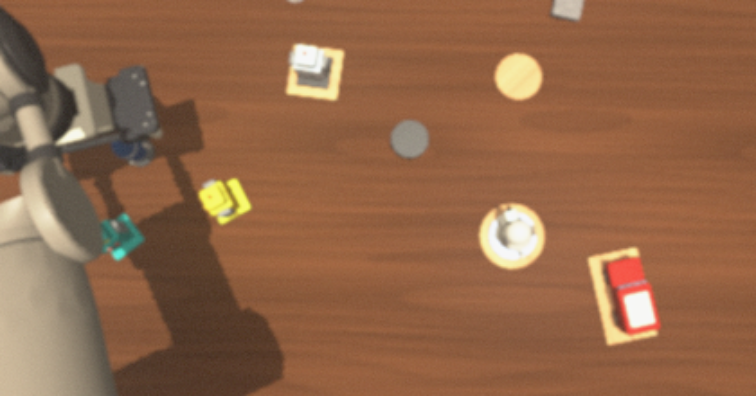

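>>> apply_moves([
  {"offset":[0.5,3,12],"rotation":[0,0.003,0.002]},
  {"offset":[0.5,3,12],"rotation":[0,0.003,0.002]},
  {"offset":[0.5,3,12],"rotation":[0,0.003,0.002]},
  {"offset":[0.5,3,12],"rotation":[0,0.003,0.002]},
  {"offset":[0,2,8],"rotation":[0,0.003,0.002]},
  {"offset":[0,0,0],"rotation":[0,0,0]},
  {"offset":[0,0,0],"rotation":[0,0,0]},
])

```text
time: 27.77
tool_pos: [0.5543, 0.3832, 0.177]
tool_rot: [-3.139, -0.004, -2.896]
contact_force: [-1.1, -0.4, 1.2]
opening: 0.092
```

```bash
python3 plan.py .5525 .388 .14 3.4 15; python3 -c "
from cell import *;import cv2,pickle
p=read_camera('side')
cv2.imwrite('pics/side15.png',cv2.resize(p['img'][60:200,220:400],None,fx=4,fy=4)[:,:,::-1])
"
```

```text
t 27.77 pos [0.5543 0.3832 0.177 ] rpy [-3.139 -0.004 -2.896] F [-1.1 -0.4  1.2] open 0.092 q [ 0.49  0.71  1.21 -0.    1.22 -1.32]
3 rows
[{"offset":[0.2,1.7,12.3],"rotation":[-0.001,-0.001,-0.004]},{"offset":[0.2,1.7,12.3],"rotation":[-0.001,-0.001,-0.004]},{"offset":[0.2,1.7,12.3],"rotation":[-0.001,-0.001,-0.004]}]
```

View pics/side15.png

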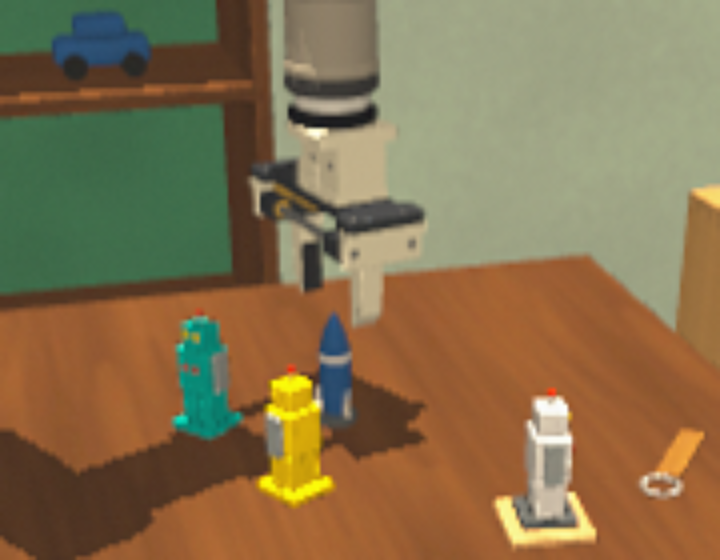

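>>> apply_moves([
  {"offset":[0,2,10],"rotation":[-0.001,-0.001,-0.004]},
  {"offset":[0,2,13],"rotation":[-0.001,-0.001,-0.004]},
  {"offset":[0,2,13],"rotation":[0,-0.001,-0.004]},
  {"offset":[0,1,10],"rotation":[0,0,0]},
  {"offset":[0,0,8],"rotation":[0,0,0]},
  {"offset":[0,0,0],"rotation":[0,0,0]},
  {"offset":[0,0,0],"rotation":[0,0,0]},
])

```text
time: 28.4
tool_pos: [0.5538, 0.3911, 0.1214]
tool_rot: [3.14, 0.005, -2.883]
contact_force: [-0.1, -1.1, 0.4]
opening: 0.0917
```

```bash
python3 plan.py .5525 .388 .109 3.4 8; python3 -c "
from cell import *;import cv2,pickle
p=read_camera('side')
cv2.imwrite('pics/side16.png',cv2.resize(p['img'][60:200,220:400],None,fx=4,fy=4)[:,:,::-1])
"
```

```text
t 28.4 pos [0.5538 0.3911 0.1214] rpy [ 3.14   0.005 -2.883] F [-0.1 -1.1  0.4] open 0.0917 q [ 0.5   0.77  1.26  0.    1.1  -1.33]
2 rows
[{"offset":[1.0,-1.4,6.2],"rotation":[0.001,0.003,0.0]},{"offset":[1.0,-1.4,6.2],"rotation":[0.001,0.003,0.0]}]
```

View pics/side16.png

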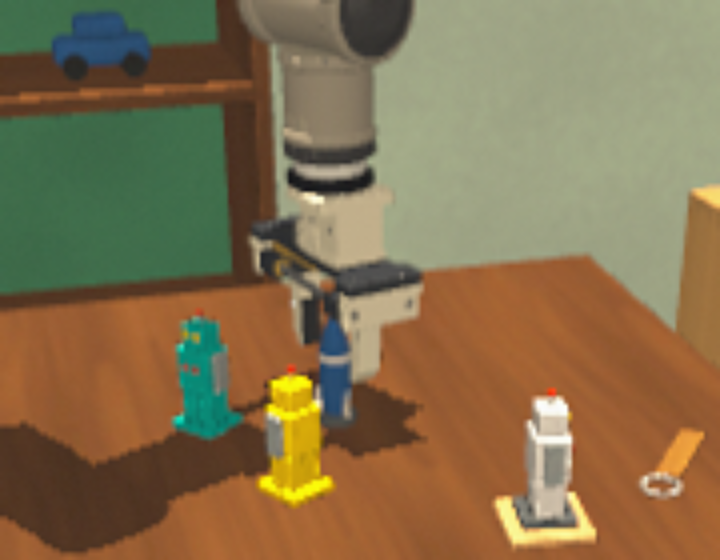

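>>> apply_moves([
  {"offset":[1,-1.5,5],"rotation":[0,0.003,0]},
  {"offset":[1,-1.5,5],"rotation":[0,0.002,0]},
  {"offset":[0,0,3],"rotation":[0,0,0]},
  {"offset":[0,0,0],"rotation":[0,0,0]},
  {"offset":[0,0,0],"rotation":[0,0,0]},
])

```text
time: 28.87
tool_pos: [0.5535, 0.3874, 0.1092]
tool_rot: [3.139, 0.003, -2.883]
contact_force: [0.5, -0.1, -0.1]
opening: 0.0917
```

```bash
python3 plan.py .5525 .388 .109 3.4 8
```

```text
t 28.87 pos [0.5535 0.3874 0.1092] rpy [ 3.139e+00  3.000e-03 -2.883e+00] F [ 0.5 -0.1 -0.1] open 0.0917 q [ 0.5   0.78  1.28  0.    1.08 -1.33]
1 rows
[{"offset":[0.8,0.8,0.2],"rotation":[0.002,0.003,-0.0]}]
```

>>> apply_moves([
  {"offset":[0,0,0],"rotation":[0,0,0]},
  {"offset":[0,0,0],"rotation":[0,0,0]},
  {"offset":[0,0,0],"rotation":[0,0,0]},
  {"offset":[0,0,0],"rotation":[0,0,0]},
  {"offset":[0,0,0],"rotation":[0,0,0]},
  {"offset":[0,0,0],"rotation":[0,0,0]},
  {"offset":[0,0,0],"rotation":[0,0,0]},
  {"offset":[0,0,0],"rotation":[0,0,0]},
  {"offset":[0,0,0],"rotation":[0,0,0]},
  {"offset":[0,0,0],"rotation":[0,0,0]},
  {"offset":[0,0,0],"rotation":[0,0,0]},
], grip=1, grip_force=15)

```text
time: 29.78
tool_pos: [0.5539, 0.3876, 0.1102]
tool_rot: [3.139, 0.005, -2.883]
contact_force: [0.0, -0.2, -0.7]
opening: 0.029
```

>>> apply_moves([
  {"offset":[0,0,-6],"rotation":[0,0,0]},
  {"offset":[0,0,-15],"rotation":[0,0,0]},
  {"offset":[0,0,-22],"rotation":[0,0,0]},
  {"offset":[0,0,-25],"rotation":[0,0,0]},
  {"offset":[0,0,-25],"rotation":[0,0,0]},
  {"offset":[0,0,-25],"rotation":[0,0,0]},
  {"offset":[0,0,-15],"rotation":[0,0,0]},
  {"offset":[0,0,-6],"rotation":[0,0,0]},
])

```text
time: 30.45
tool_pos: [0.5516, 0.3862, 0.2529]
tool_rot: [3.141, -0.005, -2.883]
contact_force: [0.7, 1.0, -0.3]
opening: 0.0297
```

```bash
python3 plan.py .668 -.1393 .25 3.4 24;python3 -c "
from cell import *;import cv2,pickle
for n in('side',):
  p=read_camera(n);cv2.imwrite('pics/%s17.png'%n,cv2.resize(p['img'][40:200,220:400],None,fx=4,fy=4)[:,:,::-1])
"
```

```text
t 30.45 pos [0.5516 0.3862 0.2529] rpy [ 3.141 -0.005 -2.883] F [ 0.7  1.  -0.3] open 0.0297 q [ 0.5   0.65  1.12  0.    1.38 -1.33]
23 rows
[{"offset":[0.9,-23.4,0.1],"rotation":[0.0,-0.0,-0.0]},{"offset":[0.9,-23.4,0.1],"rotation":[0.0,-0.0,-0.0]},{"offset":[0.9,-23.4,0.1],"rotation":[0.0,-0.0,-0.0]},{"offset":[0.9,-23.4,0.1],"rotation":[0.0,-0.0,-0.0]},{"offset":[0.9,-23.4,0.1],"rotation":[0.0,-0.0,-0.0]},{"offset":[0.9,-23.4,0.1],"rotation":[0.0,-0.0,-0.0]},{"offset":[0.9,-23.4,0.1],"rotation":[0.0,-0.0,-0.0]},{"offset":[0.9,-23.4,0.1],"rotation":[0.0,-0.0,-0.0]},{"offset":[0.9,-23.4,0.1],"rotation":[0.0,-0.0,-0.0]},{"offset":[0.9,-23.4,0.1],"rotation":[0.0,-0.0,-0.0]},{"offset":[0.9,-23.4,0.1],"rotation":[0.0,-0.0,-0.0]},{"offset":[0.9,-23.4,0.1],"rotation":[0.0,-0.0,-0.0]}]
[{"offset":[0.9,-23.4,0.1],"rotation":[0.0,-0.0,-0.0]},{"offset":[0.9,-23.4,0.1],"rotation":[0.0,-0.0,-0.0]},{"offset":[0.9,-23.4,0.1],"rotation":[0.0,-0.0,-0.0]},{"offset":[0.9,-23.4,0.1],"rotation":[0.0,-0.0,-0.0]},{"offset":[0.9,-23.4,0.1],"rotation":[0.0,-0.0,-0.0]},{"offset":[0.9,-23.4,0.1],"rotation":[0.0,-0.0,-0.0]},{"offset":[0.9,-23.4,0.1],"rotation":[0.0,-0.0,-0.0]},{"offset":[0.9,-23.4,0.1],"rotation":[0.0,-0.0,-0.0]},{"offset":[0.9,-23.4,0.1],"rotation":[0.0,-0.0,-0.0]},{"offset":[0.9,-23.4,0.1],"rotation":[0.0,-0.0,-0.0]},{"offset":[0.9,-23.4,0.1],"rotation":[0.0,-0.0,-0.0]}]
```

View pics/side17.png

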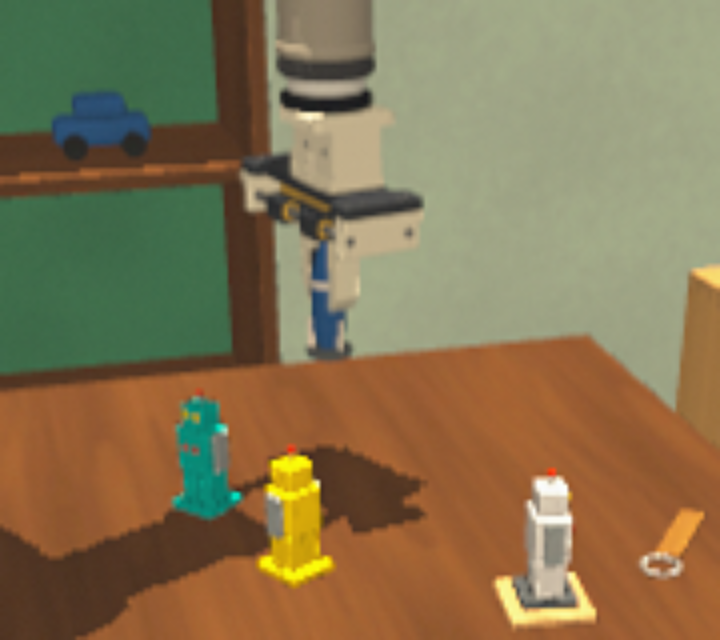

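>>> apply_moves([
  {"offset":[0,-15,-3],"rotation":[0,0,0]},
  {"offset":[0,-22,-3],"rotation":[0,0,0]},
  {"offset":[1,-24,-3],"rotation":[0,0,0]},
  {"offset":[1,-24,-2],"rotation":[0,0,0]},
  {"offset":[1,-24,-2],"rotation":[0,0,0]},
  {"offset":[1,-24,-1],"rotation":[0,0,0]},
  {"offset":[1,-24,0],"rotation":[0,0,0]},
  {"offset":[1,-24,0],"rotation":[0,0,0]},
  {"offset":[1,-24,0],"rotation":[0,0,0]},
  {"offset":[1,-24,0],"rotation":[0,0,0]},
  {"offset":[1,-24,0],"rotation":[0,0,0]},
  {"offset":[1,-24,0],"rotation":[0,0,0]},
])

```text
time: 31.5
tool_pos: [0.6094, 0.0979, 0.2531]
tool_rot: [3.142, -0.03, -2.877]
contact_force: [0.9, -0.1, -0.6]
opening: 0.0298
```

```bash
python3 plan.py .668 -.1393 .23 3.4 24
```

```text
t 31.5 pos [0.6094 0.0979 0.2531] rpy [ 3.142 -0.03  -2.877] F [ 0.9 -0.1 -0.6] open 0.0298 q [ 0.04  0.56  1.29 -0.01  1.33 -1.8 ]
11 rows
[{"offset":[0.4,-22.2,2.1],"rotation":[-0.0,-0.003,0.001]},{"offset":[0.4,-22.2,2.1],"rotation":[-0.0,-0.003,0.001]},{"offset":[0.4,-22.2,2.1],"rotation":[-0.0,-0.003,0.001]},{"offset":[0.4,-22.2,2.1],"rotation":[-0.0,-0.003,0.001]},{"offset":[0.4,-22.2,2.1],"rotation":[-0.0,-0.003,0.001]},{"offset":[0.4,-22.2,2.1],"rotation":[-0.0,-0.003,0.001]},{"offset":[0.4,-22.2,2.1],"rotation":[-0.0,-0.003,0.001]},{"offset":[0.4,-22.2,2.1],"rotation":[-0.0,-0.003,0.001]},{"offset":[0.4,-22.2,2.1],"rotation":[-0.0,-0.003,0.001]},{"offset":[0.4,-22.2,2.1],"rotation":[-0.0,-0.003,0.001]},{"offset":[0.4,-22.2,2.1],"rotation":[-0.0,-0.003,0.001]}]
```

>>> apply_moves([
  {"offset":[0.5,-22,1],"rotation":[0,-0.003,0.001]},
  {"offset":[0.5,-22,1],"rotation":[0,-0.003,0.001]},
  {"offset":[0.5,-22,1],"rotation":[0,-0.003,0.001]},
  {"offset":[0.5,-22,2],"rotation":[0,-0.003,0.001]},
  {"offset":[0.5,-22,2],"rotation":[0,-0.003,0.001]},
  {"offset":[0.5,-22,2],"rotation":[0,-0.003,0.001]},
  {"offset":[0.5,-22,2],"rotation":[0,-0.003,0.001]},
  {"offset":[0.5,-22,2],"rotation":[0,-0.003,0.001]},
  {"offset":[0.5,-20,2],"rotation":[0,-0.003,0.001]},
  {"offset":[0.5,-14,2],"rotation":[0,-0.003,0.001]},
  {"offset":[0,-8,2],"rotation":[0,-0.003,0]},
  {"offset":[0,0,0],"rotation":[0,0,0]},
])

```text
time: 32.5
tool_pos: [0.6509, -0.1415, 0.2148]
tool_rot: [3.133, -0.025, -2.899]
contact_force: [-0.0, -0.8, -1.5]
opening: 0.0297
```

```bash
python3 plan.py .668 -.1393 .17 3.4 14
```

```text
t 32.5 pos [ 0.6509 -0.1415  0.2148] rpy [ 3.133 -0.025 -2.899] F [-0.  -0.8 -1.5] open 0.0297 q [-0.33  0.68  1.18 -0.01  1.31 -2.14]
4 rows
[{"offset":[-4.5,-0.6,11.1],"rotation":[0.002,-0.006,-0.004]},{"offset":[-4.5,-0.6,11.1],"rotation":[0.002,-0.006,-0.004]},{"offset":[-4.4,-0.6,11.1],"rotation":[0.002,-0.006,-0.004]},{"offset":[-4.3,-0.6,11.2],"rotation":[0.002,-0.006,-0.004]}]
```

>>> apply_moves([
  {"offset":[-5,-0.5,10],"rotation":[0.002,-0.007,-0.004]},
  {"offset":[-5,-0.5,11],"rotation":[0.002,-0.007,-0.004]},
  {"offset":[-4,-0.5,11],"rotation":[0.002,-0.007,-0.004]},
  {"offset":[-4,-0.5,11],"rotation":[0.002,-0.006,-0.004]},
  {"offset":[0,0,0],"rotation":[0,0,0]},
  {"offset":[0,0,0],"rotation":[0,0,0]},
])

```text
time: 33.0
tool_pos: [0.6685, -0.1331, 0.1662]
tool_rot: [3.138, 0.002, -2.877]
contact_force: [0.3, -0.4, -0.6]
opening: 0.0294
```

```bash
python3 plan.py .668 -.1393 .135 3.4 10
```

```text
t 33.0 pos [ 0.6685 -0.1331  0.1662] rpy [ 3.138e+00  2.000e-03 -2.877e+00] F [ 0.3 -0.4 -0.6] open 0.0294 q [-0.31  0.74  1.2   0.01  1.2  -2.15]
4 rows
[{"offset":[0.5,-1.5,7.8],"rotation":[0.001,0.001,0.001]},{"offset":[0.5,-1.5,7.8],"rotation":[0.001,0.001,0.001]},{"offset":[0.5,-1.5,7.8],"rotation":[0.001,0.001,0.001]},{"offset":[0.5,-1.5,7.8],"rotation":[0.001,0.001,0.001]}]
```

>>> apply_moves([
  {"offset":[0.5,-2,8],"rotation":[0.001,0.001,0.001]},
  {"offset":[0.5,-2,8],"rotation":[0.001,0.001,0.001]},
  {"offset":[0.5,-1.5,8],"rotation":[0.001,0.001,0]},
  {"offset":[0.5,-1,8],"rotation":[0,0,0]},
  {"offset":[0,0,4],"rotation":[0,0,0]},
  {"offset":[0,0,0],"rotation":[0,0,0]},
  {"offset":[0,0,0],"rotation":[0,0,0]},
])

```text
time: 33.58
tool_pos: [0.6681, -0.1386, 0.1273]
tool_rot: [3.141, -0.001, -2.877]
contact_force: [0.2, -0.2, -1.3]
opening: 0.0297
```

```bash
python3 plan.py .668 -.1393 .121 3.4 5;python3 -c "
from cell import *;import cv2,pickle
for n in('side',):
  p=read_camera(n);cv2.imwrite('pics/%s18.png'%n,cv2.resize(p['img'][140:280,320:480],None,fx=4,fy=4)[:,:,::-1])
"
```

```text
t 33.58 pos [ 0.6681 -0.1386  0.1273] rpy [ 3.141e+00 -1.000e-03 -2.877e+00] F [ 0.2 -0.2 -1.3] open 0.0297 q [-0.32  0.78  1.24  0.    1.13 -2.15]
2 rows
[{"offset":[0.1,-0.3,3.1],"rotation":[0.0,-0.0,0.003]},{"offset":[0.1,-0.3,3.1],"rotation":[0.0,-0.0,0.003]}]
```

View pics/side18.png

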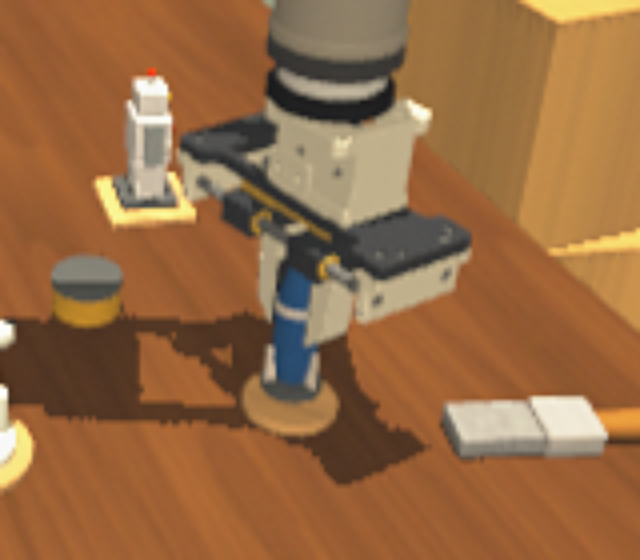

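>>> apply_moves([
  {"offset":[0,-0.5,2.5],"rotation":[0,0,0]},
  {"offset":[0,0,2.5],"rotation":[0,0,0]},
  {"offset":[0,0,2],"rotation":[0,0,0]},
  {"offset":[0,0,2],"rotation":[0,0,0]},
  {"offset":[0,0,0],"rotation":[0,0,0]},
])

```text
time: 34.05
tool_pos: [0.6689, -0.1395, 0.1189]
tool_rot: [-3.141, 0.002, -2.878]
contact_force: [-0.4, 0.1, -1.0]
opening: 0.0298
```

```bash
python3 plan.py .668 -.1393 .118 3.4 5
```

```text
t 34.05 pos [ 0.6689 -0.1395  0.1189] rpy [-3.141e+00  2.000e-03 -2.878e+00] F [-0.4  0.1 -1. ] open 0.0298 q [-0.32  0.79  1.24  0.    1.11 -2.15]
1 rows
[{"offset":[0.8,0.4,0.9],"rotation":[-0.001,0.002,0.006]}]
```

>>> apply_moves([
  {"offset":[0.5,0,1.2],"rotation":[0,0,0]},
  {"offset":[0,0,0.7],"rotation":[0,0,0]},
  {"offset":[0,0,0],"rotation":[0,0,0]},
])

```text
time: 34.3
tool_pos: [0.669, -0.1397, 0.1184]
tool_rot: [-3.14, 0.004, -2.878]
contact_force: [-0.7, 0.5, -1.3]
opening: 0.0293
```

>>> apply_moves([
  {"offset":[0,0,0],"rotation":[0,0,0]},
  {"offset":[0,0,0],"rotation":[0,0,0]},
  {"offset":[0,0,0],"rotation":[0,0,0]},
  {"offset":[0,0,0],"rotation":[0,0,0]},
  {"offset":[0,0,0],"rotation":[0,0,0]},
  {"offset":[0,0,0],"rotation":[0,0,0]},
  {"offset":[0,0,0],"rotation":[0,0,0]},
], grip=0)

```text
time: 34.88
tool_pos: [0.6691, -0.1397, 0.1183]
tool_rot: [-3.139, 0.004, -2.877]
contact_force: [0.0, -0.8, -1.0]
opening: 0.0713
```

>>> apply_moves([
  {"offset":[0,0,-10],"rotation":[0,0,0]},
  {"offset":[0,0,-20],"rotation":[0,0,0]},
  {"offset":[0,0,-30],"rotation":[0,0,0]},
  {"offset":[0,0,-30],"rotation":[0,0,0]},
  {"offset":[0,0,-30],"rotation":[0,0,0]},
])

```text
time: 35.3
tool_pos: [0.6655, -0.1387, 0.2356]
tool_rot: [3.134, -0.01, -2.878]
contact_force: [0.0, -0.3, -0.6]
opening: 0.0918
```

>>> apply_moves([
  {"offset":[10,20,0],"rotation":[0,0,0]},
  {"offset":[10,25,0],"rotation":[0,0,0]},
  {"offset":[10,25,0],"rotation":[0,0,0]},
  {"offset":[10,25,0],"rotation":[0,0,0]},
  {"offset":[10,25,0],"rotation":[0,0,0]},
  {"offset":[10,20,0],"rotation":[0,0,0]},
  {"offset":[0,0,0],"rotation":[0,0,0]},
])

```text
time: 35.88
tool_pos: [0.5706, -0.0173, 0.252]
tool_rot: [-3.136, 0.012, -2.881]
contact_force: [0.9, 0.6, 0.4]
opening: 0.0918
```

```bash
cat > chk.py <<'E'
from cell import *
from fit import *
import pickle
t=read_camera("top");s=read_camera("side");pickle.dump((t,s),open("last.pkl","wb"))
cv2.imwrite("pics/top19.png",cv2.resize(t["img"][100:320,100:520],None,fx=1.8,fy=1.8)[:,:,::-1])
cv2.imwrite("pics/side19.png",cv2.resize(s["img"][120:340,220:440],None,fx=2.7,fy=2.7)[:,:,::-1])
for a,b in(("toy_van","plinth_oblong"),("china_dog","plinth_large_round"),("tin_robot","plinth_square"),("toy_rocket","plinth_small_round"),("polish_tin","polish_tin")):
    for p in(t,s):print(a,[(d["location"],round(d["score"],2)) for d in tip_of(a,p)][:3],b,[(d["location"],round(d["score"],2)) for d in tip_of(b,p)][:2])
E
python3 chk.py
```

```text
toy_van [([0.3676, -0.2898, 0.0077], 0.92)] plinth_oblong [([0.3664, -0.2865, -0.0007], 0.91)]
toy_van [([0.3657, -0.2841, 0.0033], 0.9)] plinth_oblong [([0.3656, -0.2828, -0.0011], 0.57)]
china_dog [([0.4444, -0.1339, 0.0034], 0.95), ([0.5786, 0.011, -0.0004], 0.32)] plinth_large_round [([0.4465, -0.1335, -0.0039], 0.73)]
china_dog [([0.4454, -0.1341, 0.0105], 0.67)] plinth_large_round [([0.4462, -0.132, 0.0013], 0.79), ([0.5742, 0.0123, 0.0007], 0.4)]
tin_robot [([0.4368, 0.4051, 0.0007], 0.98), ([0.6695, 0.1465, 0.0114], 0.83), ([0.4879, 0.26, -0.0022], 0.62)] plinth_square [([0.6691, 0.145, 0.0009], 0.55)]
tin_robot [([0.4358, 0.407, 0.0003], 0.85), ([0.484, 0.2581, -0.0019], 0.82), ([0.6667, 0.1398, 0.0088], 0.6)] plinth_square [([0.666, 0.1445, 0.0015], 0.52)]
toy_rocket [] plinth_small_round [([0.6693, -0.1371, 0.0015], 0.56)]
toy_rocket [([0.6699, -0.1404, 0.0078], 0.83), ([0.6686, 0.1427, 0.0098], 0.69)] plinth_small_round [([0.6654, -0.142, 0.0005], 0.46)]
polish_tin [([0.5762, 0.0102, 0.0004], 0.56)] polish_tin [([0.5762, 0.0102, 0.0004], 0.56)]
polish_tin [([0.5718, 0.0121, -0.0021], 0.61)] polish_tin [([0.5718, 0.0121, -0.0021], 0.61)]
```

View pics/top19.png

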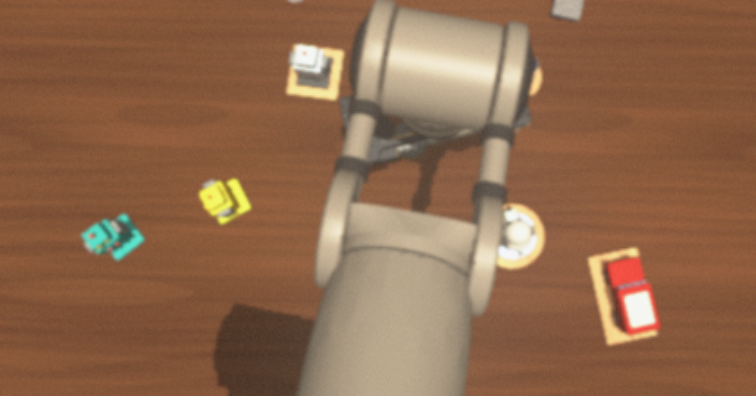

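View pics/side19.png

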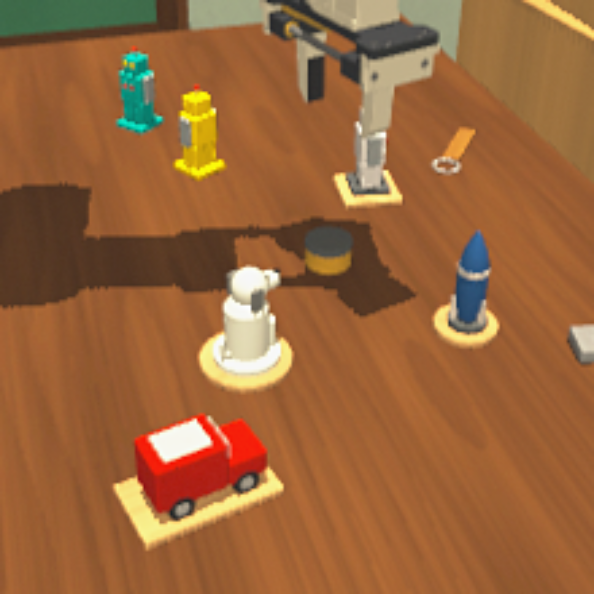

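>>> apply_moves([
  {"offset":[30,15,0],"rotation":[0,0,0]},
  {"offset":[30,15,0],"rotation":[0,0,0]},
  {"offset":[30,15,0],"rotation":[0,0,0]},
  {"offset":[20,15,0],"rotation":[0,0,0]},
  {"offset":[10,15,0],"rotation":[0,0,0]},
  {"offset":[0,20,0],"rotation":[0,0,0]},
  {"offset":[0,20,0],"rotation":[0,0,0]},
  {"offset":[0,0,0],"rotation":[0,0,0]},
])

```text
time: 37.65
tool_pos: [0.4205, 0.062, 0.2468]
tool_rot: [-3.134, 0.012, -2.887]
contact_force: [-0.1, -0.5, -1.3]
opening: 0.0915
```

```bash
cat > chk2.py <<'E'
from cell import *
from fit import *
t=read_camera("top");s=read_camera("side");print(observe()["tool_pos"])
P={"top":{"toy_van":(.3655,-.2837,.2275),"china_dog":(.4441,-.1322,0),"tin_robot":(.6684,.1447,-.12),"toy_rocket":(.6666,-.1399,0)},
"side":{"toy_van":(.3681,-.2819,.2275),"china_dog":(.4464,-.1303,0),"tin_robot":(.6708,.1464,-.12),"toy_rocket":(.6696,-.1387,0)}}
rows=[]
for nm,p in(("top",t),("side",s)):
    r=[]
    for n,v in P[nm].items():
        c=proj(p,np.array([[v[0],v[1],.03]]))[0].astype(int);h=28;K=7
        im=cv2.resize(p["img"][c[1]-h:c[1]+h,c[0]-h:c[0]+h],None,fx=K,fy=K,interpolation=2)
        cc,sn=np.cos(v[2]),np.sin(v[2]);R=np.array([[cc,-sn,0],[sn,cc,0],[0,0,1]])
        for hull in M[n][:3 if n!="toy_van" else 2]:
            if n!="toy_van" and n!="tin_robot" :
                k=len(hull)//2
                for q in(hull[:k],hull[k:]):
                    uv=((proj(p,q@R.T+[v[0],v[1],.008])-(c-h)+.5)*K).astype(np.int32);cv2.polylines(im,[uv],True,(0,255,0),1)
            else:
                uv=((proj(p,hull@R.T+[v[0],v[1],.008])-(c-h)+.5)*K)
                for a in range(8):
                    for b in(1,2,4):
                        if not a&b:cv2.line(im,tuple(uv[a].astype(int)),tuple(uv[a|b].astype(int)),(0,255,0),1)
        r.append(cv2.resize(im,(200,200) if 0 else (390,290)))
    o=np.vstack([np.hstack(r[:2]),np.hstack(r[2:])]);cv2.imwrite(f"pics/{nm}20.png",o[:,:,::-1])
E
python3 chk2.py
```

```text
[0.42184013 0.06025776 0.24692837]
```

View pics/top20.png

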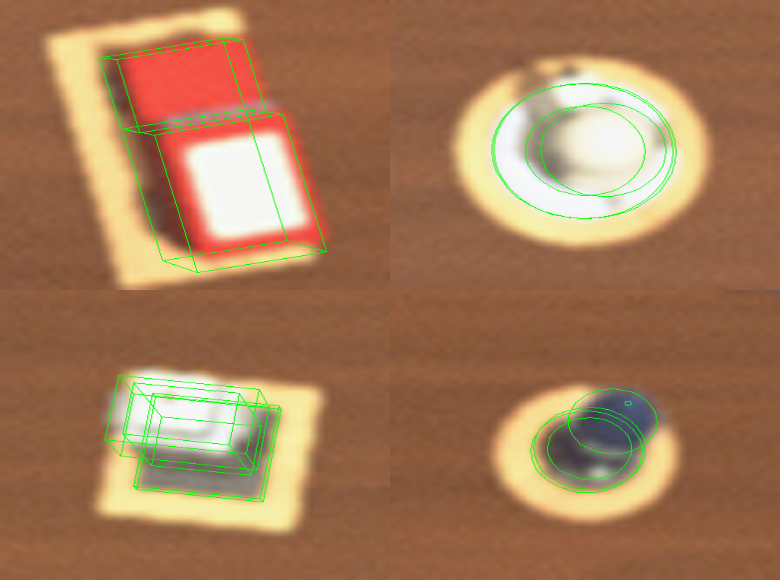

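View pics/side20.png

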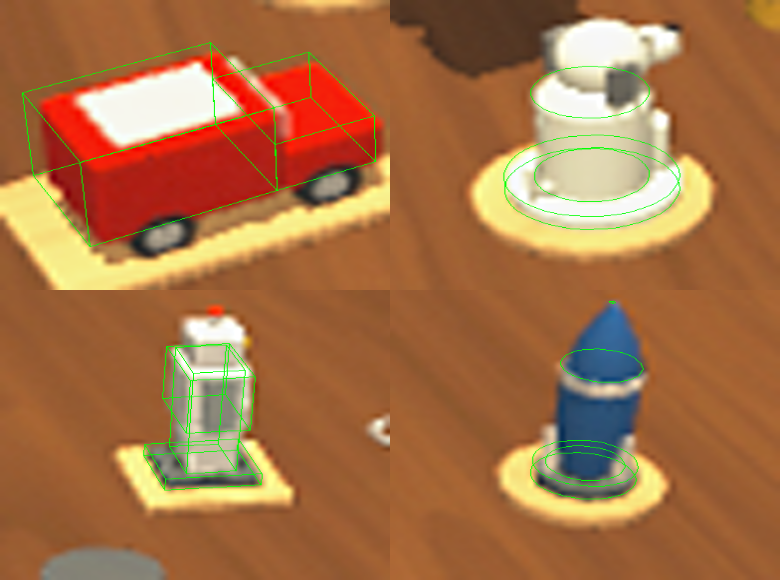

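```bash
python3 -c "
from cell import *
s=observe();print(s['time'],s['contact_force']);print(hand_in())"
```

```text
37.75 [0.28320309 0.20302051 0.31931331]
the job is handed in; nothing more can be done
None
```

All four toys are back on their matching plinths and the job is handed in, at 37.75 s of the 141 s allowed. I took the grey tin robot, not the turquoise or yellow look-alikes.

- **Last checks:** I overlaid the expected outlines on the top and side pictures. The dog, robot and rocket sit about 1–3 mm from centre. The van sits about 4–5 mm forward along its plinth but aligned with it. All of these are inside the 12 mm limit.
- **Upright and clear:** Every toy looks upright and released. The polish tin shows no visible shift, with the network fixes within about 4–5 mm of the start. The arm was clear of everything and the force reading was only noise.
- **Disagreements:** In the side picture the network put the robot about 5 mm off its plinth's centre, while the top picture put it 1–2 mm off. The two cameras also differ from each other by 2–3 mm. The automatic outline fit for the van was poor, so I judged its offset by eye from the overlay.
- **Contact:** The dog pressed on its plinth with about 29 N for a moment while being set down. I eased that off before letting go.

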